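# Fit a snap ring over a carousel spindle with lock-ring pliers and hold it spread

### The arm

A 7-joint arm with a two-finger parallel gripper is mounted at the origin on a cart in front of the work surface, level with it; the furniture and walls round the work are solid. World frame = base frame: x ahead of the robot, y to its left, z up, the work surface at z = 0. Lengths are in m, angles in degrees, forces in N, time in s.
With the tool pointing down it reaches from about 0.375 to 0.925 m from the base axis. Payload 3.1 kg.
Tool frame: the origin (TCP) lies between the finger pads; the fingertips stand 14 mm ahead of it and the grasp point (between the pads) lies 5 mm behind it; z points along the fingers, y is the direction in which the jaws open and shut (so a half turn about z gives the same grasp; the last joint's range is limited). The gripper opens to 85 mm and grips with 20 to 120 N. Pads are 22 mm wide; open, the fingers measure 114 mm over their backs; the gripper's body (76 mm by 85 mm) begins 54 mm behind the grasp point. The pads swing forward as they close: fully open they stand 13 mm farther back than shut.
Start: joints at [70.027, 21.939, 2.515, 91.553, -1.026, 66.532, -2.859], TCP at [0.161, -0.63, 0.245] pointing down, gripper open.
Joint ranges: [-149.38, 149.38], [-23.57, 123.04], [-84.95, 90], [0, 143.3], [-89.99, 269.99], [3.08, 112.72], [-163.45, 163.45]. Speed limits (degrees/s): [159.86, 159.86, 180, 180, 180, 180, 180].

### API

Orientations are given as a 3x3 rotation matrix whose columns are the frame's x, y, z axes.
In Python, from rig import robot, optics gives the robot as it stands.
- The arm moves only by the tool servo_tool, never from a script. Its argument "rows" is a list of rows, each an object of numbers: "ax", "ay", "az": the turn, a rotation vector about the tool's x, y, z in units of 6 degrees (1.0 is 6 degrees); "tx", "ty", "tz": the shift along the tool's x, y, z in units of 50 mm (1.0 is 50 mm); "hand": the closure in counts, from 0 (fully open) to 255 (shut). In form: [{"ax": .., "ay": .., "az": .., "tx": .., "ty": .., "tz": .., "hand": ..}, ...]. A call has 1 to 5 rows; each row shifts and turns the pose as measured when the row begins, along the tool's axes as they then stand; what a row does not reach is not made up. A row lasts 1/10 s, in which the tool goes at most 50 mm and 8.59 degrees, less where a joint would pass 70% of its speed; a pose out of reach is approached as far as the arm can. A call is refused whole if a number of a shift passes 1 or a number of a turn 1, either way. A call with a gripper value outside its range is refused whole. The fingers move at their own pace and stop on an object; the grip force is fixed at half the most. Time passes only in rows, so rows that do not move let the fingers close. It gives the time, the measured TCP pose, the force and the opening at its end, in the units of the state.
- robot.get_state(): the state, without advancing time (a new reading comes with each control period).
- optics.grab_frame(name): name is "scene" or "top" or "wrist"; returns (picture, depth): 400x640x3 uint8, red, green, blue; 400x640 float32, m along the optical axis (not along the pixel's ray), 0 where there is no reading.
- optics.get_calibration(name): a dict with "fx", "fy", "cx", "cy" (pixels), "R" (3x3) and "t" (3): a world point X has camera coordinates R X + t; the wrist camera has in their place "hand_eye" (4x4, takes a point from camera to tool coordinates, whose origin is the TCP and whose axes are the flange's). Camera axes: x right, y down, z forward; pixel columns grow to the right and rows downward; lengths in m; the calibration is good to about 2 mm. The wrist camera is an equidistant fisheye: a pixel r from the principal point sees the ray r / f radians off the axis. A picture is of the moment at which its call begins: read the wrist's pose just before it. get_calibration takes no time and is no camera call.
- robot.close_job(): hands the job in, once; it reports no verdict.
The state is a dict: "clock": time; "qpos": joint angles; "dq": joint speeds; "joint_torque": joint torques, N m; "tcp_pos": TCP position; "tcp_rot": TCP orientation; "wrist_force": force on the tool from outside, world axes, zero at the start; "wrist_torque": the same for the moment, N m; "finger_gap": finger opening in m.
Only numpy, scipy, OpenCV 4.12 (cv2) and the standard library are available. Lean on these libraries where they do the work, as an engineer would, in place of code of your own. Each camera call takes 0.05 s, during which the arm holds its last target. There are 200 camera calls.

### The job

Bring the loose snap ring into place on the sample carousel: draw the lock-ring pliers up out of their stand by the handles, set their closed jaws between the two lugs of the ring, and squeeze so that the jaws spread the ring and lift it. Slide the spread ring down over the spindle until it lies level with the groove just above the washer, without pressing down on the washer, and finish there while holding: the pliers fully squeezed, the ring still spread round the spindle, nothing let go. Touch the ring with the pliers only, and leave the other things on the worktop where they are.

Things in the scene. Friction and masses are not known exactly. Their poses are not given: they have to be found in the camera images.
- groove (a point): On the axis of the sample carousel's upright spindle (steel post rising from the turntable), at mid-height of its ring groove, 75 mm above the worktop; z up. Upwards: washer top at 70 mm, groove (30 mm diameter) from 70 to 80 mm, land of 35 mm diameter to 100 mm, cone narrowing to 25 mm at the top, 110 mm above the worktop.
- carousel: The sample carousel, fixed, origin under its middle on the worktop: white motor base 150x150 mm, grey turntable 148 mm across with small capped tubes (tops 78 mm above the worktop, 52 to 68 mm from the axis), and round the spindle a flat steel washer, 52 mm across, top 70 mm above the worktop.
- ring_centre (a point): Centre of the loose dark steel snap ring's opening, half-way up its 5 mm thickness; it lies flat, z is its axis, its gap faces its own -x. Bent from 5 mm wire, 62 mm long; opening 32 mm across relaxed, too small for the 35 mm land. Two flat lugs, 7 mm wide and 6 mm thick, flank the gap, 21 to 37 mm from the centre; jaws belong between them, 29 mm from the centre along -x.
- snap_ring: The snap ring; origin at the centre of its opening on the underside, axes as ring_centre. Its halves bend apart along y and spring back (about 6 N on each lug to spread it fully). Spread to 36 mm between the lugs, these stand parallel and the opening clears the 35 mm land by about 2 mm all round when ring_centre is on the axis.
- lug_left (a point): Middle of the inner face of the lug at the ring's +y side. Relaxed, the two inner faces are 17 mm apart at the outer end and 21 mm near the ring (19 mm at these points); about 36 mm with the pliers squeezed to their stop.
- lug_right (a point): Middle of the inner face of the lug at the ring's -y side.
- pliers_handles (a point): Middle between the pliers' two grey grips, 42 mm above the pivot; z up along the pliers, y the direction of squeezing. Grips 12 mm wide along x, from 24 mm below to 21 mm above this point. Over both, along y: 47 mm here, 56 mm at the top, 36 mm at the bottom; fully squeezed 28 mm and parallel. Flat fingers closed to 50 mm hold them with the jaws almost closed (squeeze 0.07).
- pliers_pivot (a point): Pivot of the loose lock-ring pliers (130 g), standing jaws down in their stand, here 80 mm above the worktop; axes as pliers_handles. Jaw tips 68 mm below it closed, 65 mm squeezed. Noses 13 mm along x, closed 11 mm over both along y. A shoulder on each jaw comes over a lug, so a spread ring's lugs sit 59 to 65 mm below the pivot.
- pliers: The pliers as a whole, frame as pliers_pivot; it belongs to one handle, so it leans by half the squeeze. The closed shoulders are 20 mm wide over both along y, their undersides 60 mm below the pivot. To take up a ring that lies on the worktop, hold the closed tips 1 to 3 mm above it, then squeeze (the tips may move 1 to 2 mm in height).
- pliers_squeeze (a joint): Squeeze of the pliers, rad: 0 handles apart, jaws closed; jaws meet the relaxed lugs at about 0.16; 0.44 fully squeezed, jaws spread to 36.6 mm, where a stop ends the travel however hard the grip. Squeezing takes 4 N at the middle of the grips to begin, 6 N at the end, about 15 N with the ring.
- stand_top (a point): Middle of the top of the pliers' stand (fixed), 70 mm above the worktop: wooden block 50x64 mm on a foot plate 84x98 mm, with a pocket straight through, 16 mm (x) by 32 mm (y), where the jaws hang; the pivot block rests on top. Axes as the pliers'. They come out straight up, after 60 mm.
- petri_dish_a: Bystander: shallow round petri dish with lid, 61 mm across, 13 mm high, standing on the worktop.
- petri_dish_b: Bystander: shallow round petri dish with lid, 61 mm across, 13 mm high, standing on the worktop.
- small_bottle: Bystander: small brown bottle with white cap, 43 mm across, 98 mm high, standing on the worktop.
- slip_carton: Bystander: small carton, 41x56x50 mm, standing on the worktop.
- timer: Bystander: flat white bench timer, 62x66x18 mm, standing on the worktop.

How it is judged:
By the outcome, as a careful person would: the job done as asked, in the order asked, and still so for the second after the job is handed in, while the arm keeps its last pose, push and grip.
It also fails if it takes over 40 s, if anything falls off the work surface, if the arm or the gripper's body presses on something with over 40 N, if the wrist force passes 120 N, or if a joint passes its speed limit or range.

## Working session

There is one attempt and no reset: what is moved stays moved. The work goes in short steps, Python scripts to look and compute and a tool call to move; the robot and the scene stay as the last step left them, time stands still between calls to the robot, and variables do not carry over. Pictures are saved under pics/ and viewed, about 8 in all and at most 12, crops included, and the job is handed in when it is done.

Besides the shell and the picture viewer there is one more tool, called by a JSON object that holds its "api" and its "payload", one argument or row to a line. servo_tool: Moves the arm, as the interface text tells. Its arguments: {"type":"object","properties":{"rows":{"type":"array","items":{"type":"object","properties":{"ax":{"type":"number"},"ay":{"type":"number"},"az":{"type":"number"},"tx":{"type":"number"},"ty":{"type":"number"},"tz":{"type":"number"},"hand":{"type":"number"}}}}},"required":["rows"]}

```bash
ls; mkdir -p pics
python3 - <<'E'
from rig import robot, optics
import cv2, numpy as np
s=robot.get_state(); print(s['clock'],s['tcp_pos'],s['tcp_rot'],s['finger_gap'])
for n in ('scene','top'):
    p,d=optics.grab_frame(n); np.savez(f'pics/{n}0.npz',p=p,d=d); cv2.imwrite(f'pics/{n}0.png',p[:,:,::-1])
    print(n,optics.get_calibration(n),(d>0).mean())
E
```

```text
pics
0.0 [ 0.16107269 -0.62877084  0.24385295] [[ 9.68685377e-01  2.48290124e-01 -8.09590857e-04]
 [ 2.48291401e-01 -9.68681978e-01  2.57011549e-03]
 [-1.46101778e-04 -2.69064774e-03 -9.99996370e-01]] 0.0852185445296485
scene {'fx': 458.2296266050932, 'fy': 458.2296266050932, 'cx': 318.06593130871374, 'cy': 203.82036089818314, 'R': array([[ 0.90645394, -0.42217972, -0.01027305],
       [-0.25465236, -0.52702975, -0.81079703],
       [ 0.33688785,  0.73756622, -0.58523726]]), 't': array([-0.44009242,  0.21357419,  1.2423971 ])} 0.99615234375
top {'fx': 501.28037704851727, 'fy': 501.28037704851727, 'cx': 322.00156530826814, 'cy': 192.0274395128313, 'R': array([[-0.01986828, -0.99977335, -0.00764868],
       [-0.98665951,  0.02084289, -0.16145768],
       [ 0.1615805 ,  0.00433876, -0.98685   ]]), 't': array([0.00670156, 0.52777176, 1.27833966])} 0.99605859375
```

View pics/top0.png

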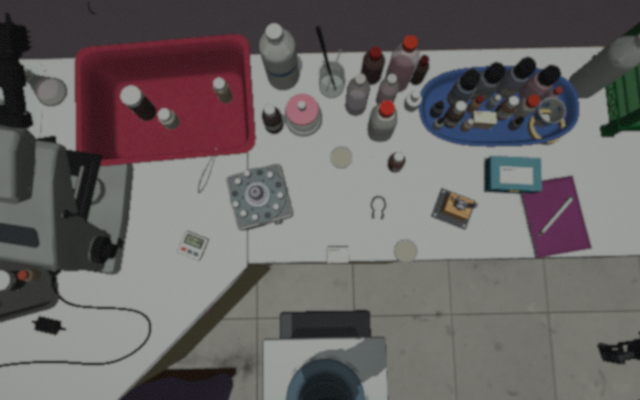

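View pics/scene0.png

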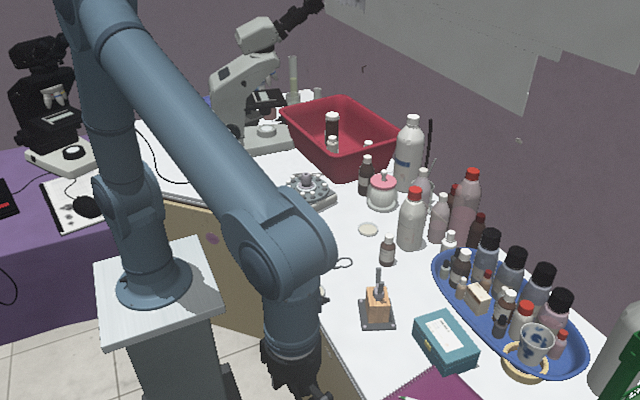

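The top view shows the carousel near (258,194), the ring near (378,206) with its lugs toward the robot, and the pliers in their stand near (455,207). I'll enlarge these three and take rough positions.

```bash
cat > h.py <<'E'
import numpy as np, cv2
from rig import robot, optics
def ray(n,uv,z):
    c=optics.get_calibration(n);R=c['R'];o=-R.T@c['t']
    d=R.T@np.array([(uv[0]-c['cx'])/c['fx'],(uv[1]-c['cy'])/c['fy'],1]); return o+d*(z-o[2])/d[2]
def cloud(n,d):
    c=optics.get_calibration(n);v,u=np.mgrid[:400,:640]
    P=np.stack([(u-c['cx'])/c['fx']*d,(v-c['cy'])/c['fy']*d,d],-1); return (P-c['t'])@c['R']
def proj(n,X):
    c=optics.get_calibration(n);p=c['R']@X+c['t'];return p[0]/p[2]*c['fx']+c['cx'],p[1]/p[2]*c['fy']+c['cy']
E
python3 - <<'E'
from h import *
f=np.load('pics/top0.npz');p,d=f['p'],f['d'];W=cloud('top',d)
for n,(u,v) in dict(car=(258,194),ring=(378,206),stand=(455,207)).items(): print(n,W[v,u],ray('top',(u,v),0))
def crop(u0,v0,w,h,s): return cv2.resize(p[v0:v0+h,u0:u0+w,::-1],None,fx=s,fy=s,interpolation=cv2.INTER_CUBIC)
im=np.hstack([crop(222,158,75,75,5),crop(420,170,75,75,5)])
cv2.imwrite('pics/c1.png',im)
# heights
z=W[...,2]
m=np.zeros((400,640),bool); m[190:222,365:392]=True
g=cv2.cvtColor(p,cv2.COLOR_RGB2GRAY)
mm=m&(g<120); v,u=np.nonzero(mm); print('ringpix',len(u),u.min(),u.max(),v.min(),v.max(), np.median(z[mm]))
for r in range(192,222): print(''.join('#' if g[r,c]<110 else '+' if g[r,c]<150 else '.' for c in range(366,392)),r)
print('worktop z',np.median(z[150:240,330:340]))
hi=np.zeros_like(m);hi[170:245,420:495]=True
for lo,up in((.012,.06),(.06,.075),(.075,.1),(.1,.15)):
    k=hi&(z>lo)&(z<up);print(lo,k.sum(),W[k].mean(0) if k.sum() else '')
E
```

```text
car [0.51541772 0.1559101  0.10864   ] [0.53306367 0.17045418 0.        ]
ring [ 0.49297407 -0.15451067  0.00238929] [ 0.49329159 -0.15476777  0.        ]
stand [ 0.47692506 -0.34356285  0.07280398] [ 0.48621796 -0.36263355  0.        ]
ringpix 106 371 385 196 218 0.004966854727570876
.......................... 192
.......................... 193
.......................... 194
........+++++++++......... 195
.......+++####++++........ 196
......++########+++....... 197
.....++###++++++##++...... 198
.....+##++++..+++#++...... 199
....++##++.....++##++..... 200
....++#++.......++#++..... 201
....++#++.......++#++..... 202
...++#++.........+##+..... 203
...++#++.........++#++.... 204
...++#++.........+##+..... 205
....+#++.........+##++.... 206
....++#++.......++#++..... 207
....++#++......++##++..... 208
.....++#++.....++#++...... 209
.....++#++....++#+++...... 210
.....++#++....++#++....... 211
.....+##++....++#++....... 212
.....+##++....++#++....... 213
....++##++....++##+....... 214
....++##++....++##+....... 215
.....+##++....+###+....... 216
....++##++...++##++....... 217
.....++++.....+##++....... 218
......++......++++........ 219
...............++......... 220
.......................... 221
worktop z 0.0025753311642772035
0.012 373 [ 0.50734483 -0.38858679  0.03469756]
0.06 376 [ 0.48558525 -0.36184664  0.0689297 ]
0.075 97 [ 0.47970786 -0.35408981  0.0874655 ]
0.1 88 [ 0.47743812 -0.36032226  0.12364776]
```

View pics/c1.png

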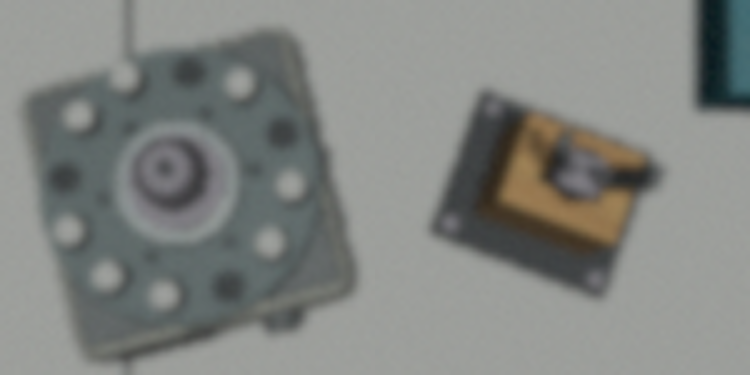

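The crops show the spindle standing inside the washer near (257,193) in the full image. The stand's long side points right and slightly down, about 20° off world y. Next I'll hover over the stand and use the wrist camera.

```bash
cat >> h.py <<'E'
from scipy.spatial.transform import Rotation as Ro
def plan(pos,yang,n,tcp=None,R0=None):
    """rows of n equal steps to pos with tool y at world angle yang (deg), tool down"""
    s=robot.get_state();p=np.array(s['tcp_pos']);R=np.array(s['tcp_rot'])
    a=np.radians(yang);y=np.array([np.cos(a),np.sin(a),0]);z=np.array([0,0,-1.]);T=np.column_stack([np.cross(y,z),y,z])
    rv=Ro.from_matrix(R.T@T).as_rotvec(); print('clock',s['clock'],'total rv deg',np.degrees(rv).round(2),'dpos',np.round(np.array(pos)-p,4))
    st=Ro.from_rotvec(rv/n).as_matrix();d=(np.array(pos)-p)/n
    for i in range(n):
        print(i,'t',(R.T@d/.05).round(3),'a',(np.degrees(rv/n)/6).round(3)); R=R@st
E
python3 -c "
from h import *
plan([.45,-.355,.30],-111,10)
print(optics.get_calibration('wrist'))"
```

```text
clock 0.1 total rv deg [-0.13  0.05 35.38] dpos [0.2889 0.2739 0.056 ]
0 t [ 0.696 -0.387 -0.111] a [-0.002  0.001  0.59 ]
1 t [ 0.67  -0.43  -0.111] a [-0.002  0.001  0.59 ]
2 t [ 0.643 -0.47  -0.111] a [-0.002  0.001  0.59 ]
3 t [ 0.612 -0.509 -0.111] a [-0.002  0.001  0.59 ]
4 t [ 0.58  -0.546 -0.111] a [-0.002  0.001  0.59 ]
5 t [ 0.545 -0.58  -0.111] a [-0.002  0.001  0.59 ]
6 t [ 0.508 -0.613 -0.112] a [-0.002  0.001  0.59 ]
7 t [ 0.47  -0.643 -0.112] a [-0.002  0.001  0.59 ]
8 t [ 0.429 -0.671 -0.112] a [-0.002  0.001  0.59 ]
9 t [ 0.387 -0.696 -0.112] a [-0.002  0.001  0.59 ]
{'fx': 309.70691628693146, 'fy': 309.70691628693146, 'cx': 319.6279162887439, 'cy': 200.21059374370375, 'hand_eye': array([[-3.37042754e-05, -9.55071201e-01, -2.96376449e-01,
         7.61277612e-02],
       [ 9.99999503e-01, -3.27578065e-04,  9.41897098e-04,
        -1.40493518e-03],
       [-9.96665217e-04, -2.96376270e-01,  9.55070737e-01,
        -1.29285753e-01],
       [ 0.00000000e+00,  0.00000000e+00,  0.00000000e+00,
         1.00000000e+00]])}
```

{"api": "servo_tool", "payload": {
  "rows": [
    {"tx": 0.7,"ty": -0.39,"tz": -0.11,"az": 0.59,"hand": 0},
    {"tx": 0.67,"ty": -0.43,"tz": -0.11,"az": 0.59,"hand": 0},
    {"tx": 0.64,"ty": -0.47,"tz": -0.11,"az": 0.59,"hand": 0},
    {"tx": 0.61,"ty": -0.51,"tz": -0.11,"az": 0.59,"hand": 0},
    {"tx": 0.58,"ty": -0.55,"tz": -0.11,"az": 0.59,"hand": 0}
  ]
}}

```text
validation failed for argument at $.ro...
```

{"api": "servo_tool", "payload": {
  "rows": [
    {"tx": 0.55,"ty": -0.58,"tz": -0.11,"az": 0.59,"hand": 0},
    {"tx": 0.51,"ty": -0.61,"tz": -0.11,"az": 0.59,"hand": 0},
    {"tx": 0.47,"ty": -0.64,"tz": -0.11,"az": 0.59,"hand": 0},
    {"tx": 0.43,"ty": -0.67,"tz": -0.11,"az": 0.59,"hand": 0},
    {"tx": 0.39,"ty": -0.7,"tz": -0.11,"az": 0.59,"hand": 0}
  ]
}}

```text
validation failed for argument at $.ro...
```

{"api": "servo_tool", "payload": {
  "rows": [
    {"ax": 0,"ay": 0,"az": 0.59,"tx": 0.7,"ty": -0.39,"tz": -0.11,"hand": 0},
    {"ax": 0,"ay": 0,"az": 0.59,"tx": 0.67,"ty": -0.43,"tz": -0.11,"hand": 0},
    {"ax": 0,"ay": 0,"az": 0.59,"tx": 0.64,"ty": -0.47,"tz": -0.11,"hand": 0},
    {"ax": 0,"ay": 0,"az": 0.59,"tx": 0.61,"ty": -0.51,"tz": -0.11,"hand": 0},
    {"ax": 0,"ay": 0,"az": 0.59,"tx": 0.58,"ty": -0.55,"tz": -0.11,"hand": 0}
  ]
}}

```text
clock: 0.6
tcp_pos: [0.3, -0.4923, 0.2667]
tcp_rot: [[0.996, -0.089, -0.01], [-0.089, -0.996, 0.007], [-0.011, -0.006, -1.0]]
wrist_force: [0.3, -0.6, 0.2]
finger_gap: 0.0854
```

```bash
python3 -c "
from h import *
print(robot.get_state()['tcp_pos'])
plan([.45,-.355,.30],-111,5)"
```

```text
[ 0.30001316 -0.49225637  0.26665372]
clock 0.6 total rv deg [-0.26  0.65 15.9 ] dpos [0.15   0.1373 0.0333]
0 t [ 0.547 -0.601 -0.136] a [-0.009  0.022  0.53 ]
1 t [ 0.514 -0.63  -0.135] a [-0.009  0.022  0.53 ]
2 t [ 0.478 -0.658 -0.134] a [-0.009  0.022  0.53 ]
3 t [ 0.441 -0.683 -0.134] a [-0.009  0.022  0.53 ]
4 t [ 0.403 -0.706 -0.134] a [-0.009  0.022  0.53 ]
```

Tracking is good.

{"api": "servo_tool", "payload": {
  "rows": [
    {"ax": 0,"ay": 0.02,"az": 0.53,"tx": 0.55,"ty": -0.6,"tz": -0.13,"hand": 0},
    {"ax": 0,"ay": 0.02,"az": 0.53,"tx": 0.51,"ty": -0.63,"tz": -0.13,"hand": 0},
    {"ax": 0,"ay": 0.02,"az": 0.53,"tx": 0.48,"ty": -0.66,"tz": -0.13,"hand": 0},
    {"ax": 0,"ay": 0.02,"az": 0.53,"tx": 0.44,"ty": -0.68,"tz": -0.13,"hand": 0},
    {"ax": 0,"ay": 0.02,"az": 0.53,"tx": 0.4,"ty": -0.7,"tz": -0.13,"hand": 0}
  ]
}}

```text
clock: 1.1
tcp_pos: [0.4537, -0.3483, 0.2972]
tcp_rot: [[0.929, -0.37, -0.004], [-0.37, -0.929, 0.008], [-0.007, -0.006, -1.0]]
wrist_force: [0.0, -1.4, 0.1]
finger_gap: 0.0853
```

{"api": "servo_tool", "payload": {
  "rows": [
    {"ax": 0,"ay": 0,"az": 0,"tx": 0,"ty": 0,"tz": 0,"hand": 0}
  ]
}}

```text
clock: 1.2
tcp_pos: [0.4601, -0.341, 0.298]
tcp_rot: [[0.933, -0.359, 0.0], [-0.359, -0.933, 0.011], [-0.004, -0.01, -1.0]]
wrist_force: [0.3, 0.9, 1.0]
finger_gap: 0.0854
```

```bash
cat >> h.py <<'E'
def snap(name):
    s=robot.get_state(); p,d=optics.grab_frame('wrist')
    np.savez(f'pics/{name}.npz',p=p,d=d,pos=s['tcp_pos'],rot=s['tcp_rot']); cv2.imwrite(f'pics/{name}.png',p[:,:,::-1]); print(name,np.round(s['tcp_pos'],4),np.round(s['tcp_rot'],4).tolist(),'gap',s['finger_gap'],'F',np.round(s['wrist_force'],1),s['clock'])
def wray(f,uv,z):
    """wrist pixel(s) -> world point on plane z"""
    c=optics.get_calibration('wrist');uv=np.atleast_2d(uv).astype(float);a=(uv-[c['cx'],c['cy']])/c['fx'];r=np.maximum(np.hypot(*a.T),1e-9)
    d=np.column_stack([a/r[:,None]*np.sin(r)[:,None],np.cos(r)]);H=c['hand_eye'];R=f['rot'];o=R@H[:3,3]+f['pos'];D=d@H[:3,:3].T@R.T
    return o+D*((z-o[2])/D[:,2])[:,None]
E
python3 -c "
from h import *
snap('w1')"
```

```text
w1 [ 0.4601 -0.341   0.298 ] [[0.9333, -0.3591, 0.0005], [-0.3591, -0.9332, 0.011], [-0.0035, -0.0105, -0.9999]] gap 0.08535814714260796 F [0.3 0.9 1. ] 1.2
```

View pics/w1.png

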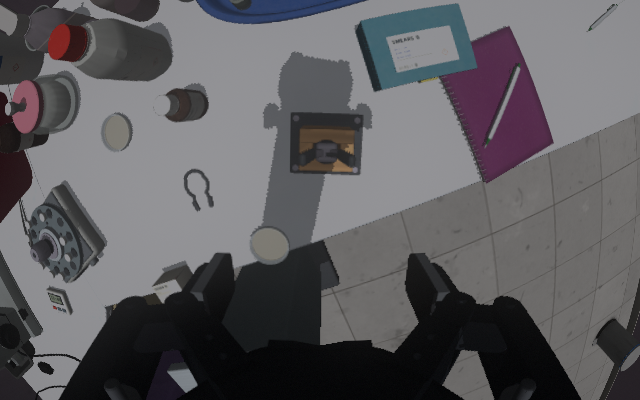

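The wrist view shows the stand and pliers near (326,145), the ring near (198,182) with lugs pointing down, and the carousel near (60,235). Next I'll measure all three from this frame.

```bash
cat > m1.py <<'E'
from h import *
def big(m):
    n,l,st,_=cv2.connectedComponentsWithStats(m.astype(np.uint8)); i=1+np.argmax(st[1:,4]); return l==i
def pts(m): 
    c,_=cv2.findContours(m.astype(np.uint8),cv2.RETR_EXTERNAL,cv2.CHAIN_APPROX_NONE);return max(c,key=cv2.contourArea)[:,0]
def box(m,u0,u1,v0,v1):
    k=np.zeros_like(m);k[v0:v1,u0:u1]=m[v0:v1,u0:u1];return k
def mar(X):
    (c,wh,a)=cv2.minAreaRect((X[:,:2]*1000).astype(np.float32)); b=cv2.boxPoints((c,wh,a)); e=[b[1]-b[0],b[2]-b[1]]; e=max(e,key=np.linalg.norm)
    return np.round(c,1),np.round(wh,1),round(np.degrees(np.arctan2(e[1],e[0]))%180,2)
def ringfit(f,u0,u1,v0,v1,z,th):
    """sub-pixel: upscale, mask, wire circle + lug axis"""
    S=8;g=cv2.cvtColor(f['p'],cv2.COLOR_RGB2GRAY)[v0:v1,u0:u1]
    G=cv2.resize(g,None,fx=S,fy=S,interpolation=cv2.INTER_CUBIC); m=big(G<th)
    uv=lambda q:(np.asarray(q,float)+.5)/S-.5+[u0,v0]
    v,u=np.nonzero(m); X=wray(f,uv(np.column_stack([u,v])),z)[:,:2]*1000
    # centre: circle through wire mid-line, lug direction from mask symmetry
    c0=X.mean(0)
    for it in range(30):
        # axis: principal direction of mask (62 long vs ~42 wide)
        w=X-c0; 
        r=np.hypot(*w.T)
        if it==0:
            e=np.linalg.eigh(np.cov(w.T))[1][:,1]; pr=w@e; e=e*np.sign(-(np.mean(pr**3)) or 1)
        # lugs are the pts at far -e side
        k=(X-X.mean(0))@e>-8
        A=np.column_stack([2*X[k],np.ones(k.sum())]);b=(X[k]**2).sum(1);s=np.linalg.lstsq(A,b,rcond=None)[0];c0=s[:2];R=np.sqrt(s[2]+c0@c0)
    far=(X-c0)@e<-25; e2=c0-X[far].mean(0);e2/=np.linalg.norm(e2)
    L=(X-c0)@e2
    side=(X-c0)@np.array([-e2[1],e2[0]]); fl=L<-22
    print('ring c',c0.round(1),'Rmid',R.round(1),'+x ang',np.degrees(np.arctan2(e2[1],e2[0])).round(1),'len',L.min().round(1),L.max().round(1),'width',np.ptp(side).round(1),'lug ys',[side[fl&(side>0)].mean().round(1),side[fl&(side<0)].mean().round(1)],'eig ang',np.degrees(np.arctan2(e[1],e[0])).round(1))
E
python3 - <<'E'
from m1 import *
f=np.load('pics/w1.npz');p=f['p'].astype(int);g=p.mean(2)
plate=big(box(g<75,275,375,100,190));print('plate',mar(wray(f,pts(plate),.006)))
wood=big(box((p[...,0]-p[...,2]>25),275,375,100,190)); k=pts(wood); print('woodpx',k.min(0),k.max(0)); print('wood@.07',mar(wray(f,k,.07)))
for th in (100,120): ringfit(f,175,225,155,222,.004,th)
a=f['p'][95:190,280:375,::-1];b=f['p'][165:285,15:115,::-1]
cv2.imwrite('pics/c2.png',np.hstack([cv2.resize(a,(475,475),interpolation=2),cv2.resize(b,(396,475),interpolation=2)])[:, :800])
E
```

```text
plate (array([ 481.8, -354.3]), array([98.7, 85. ]), np.float32(67.95))
woodpx [300 129] [353 154]
wood@.07 (array([ 491.6, -358.1]), array([62.6, 28. ]), np.float32(66.6))
ring c [ 480.2 -151.4] Rmid 18.5 +x ang 174.3 len -41.9 22.1 width 43.2 lug ys [np.float64(10.9), np.float64(-11.2)] eig ang 174.4
ring c [ 480.2 -151.3] Rmid 18.6 +x ang 173.7 len -42.6 22.8 width 44.4 lug ys [np.float64(10.9), np.float64(-11.4)] eig ang 174.1
```

View pics/c2.png

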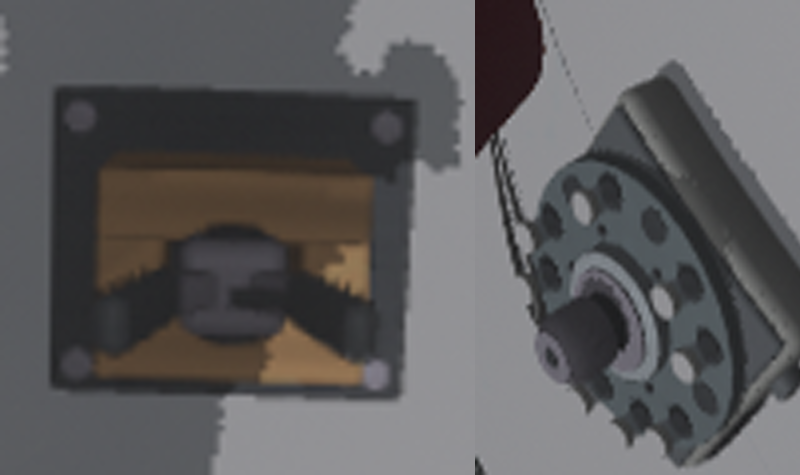

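```bash
sed -i 's/e=e\*np.sign(-(np.mean(pr\*\*3)) or 1)/e=e*np.sign(e[0])/' m1.py
python3 - <<'E'
from m1 import *
f=np.load('pics/w1.npz')
for th in (100,120): ringfit(f,175,225,155,222,.004,th)
print('handle tops',wray(f,[(303,159),(352,160)],.143),wray(f,[(303,159),(352,160)],.143).mean(0))
# pivot block centre in crop (235,285), z~.09
print('pivot',wray(f,[(280+234/5,95+288/5)],.088))
# washer ellipse: centre crop -> px
s=100/396; print('washer',wray(f,[(15+(614-475)*s,165+313*120/475)],.07),'spindle top',wray(f,[(15+(548-475)*s,165+358*120/475)],.11))
t=np.load('pics/top0.npz')['p'][158:233,222:297]; 
hsv=t.astype(int); 
for n,u,v,z in(('washer',222+180/5,158+181/5,.07),('spindletop',222+166/5,158+169/5,.11)): print(n,ray('top',(u-.4,v-.4),z))
from h import *
for e in ((480,0),): pass
print('ring top-cam mid', ray('top',(377.7,203.5),.0025))
E
```

```text
ring c [ 499.4 -153.2] Rmid 19.2 +x ang -5.5 len -41.3 22.7 width 43.2 lug ys [np.float64(13.0), np.float64(-12.7)] eig ang -5.6
ring c [ 499.5 -153.2] Rmid 19.2 +x ang -5.4 len -42.2 23.1 width 44.4 lug ys [np.float64(13.1), np.float64(-12.5)] eig ang -5.9
handle tops [[ 0.49161104 -0.33352523  0.143     ]
 [ 0.47452041 -0.37579212  0.143     ]] [ 0.48306572 -0.35465867  0.143     ]
pivot [[ 0.48127672 -0.35401715  0.088     ]]
washer [[0.52294264 0.156828   0.07      ]] spindle top [[0.52206041 0.16863031 0.11      ]]
washer [0.52223873 0.16211705 0.07      ]
spindletop [0.52195825 0.16374987 0.11      ]
ring top-cam mid [ 0.49979368 -0.15394655  0.0025    ]
```

```bash
python3 -c "
from h import *
plan([.482,-.3543,.2],-112,4)"
```

```text
clock 1.25 total rv deg [-0.45  0.35  0.77] dpos [ 0.0248 -0.0105 -0.0972]
0 t [0.138 0.008 0.485] a [-0.019  0.014  0.032]
1 t [0.137 0.007 0.486] a [-0.019  0.014  0.032]
2 t [0.136 0.005 0.486] a [-0.019  0.014  0.032]
3 t [0.135 0.004 0.486] a [-0.019  0.014  0.032]
```

{"api": "servo_tool", "payload": {
  "rows": [
    {"ax": -0.02,"ay": 0.015,"az": 0.03,"tx": 0.14,"ty": 0.01,"tz": 0.49,"hand": 0},
    {"ax": -0.02,"ay": 0.015,"az": 0.03,"tx": 0.14,"ty": 0.01,"tz": 0.49,"hand": 0},
    {"ax": -0.02,"ay": 0.015,"az": 0.03,"tx": 0.14,"ty": 0,"tz": 0.49,"hand": 0},
    {"ax": -0.02,"ay": 0.015,"az": 0.03,"tx": 0.13,"ty": 0,"tz": 0.45,"hand": 0},
    {"ax": 0,"ay": 0,"az": 0,"tx": 0,"ty": 0,"tz": 0,"hand": 0}
  ]
}}

```text
clock: 1.75
tcp_pos: [0.4772, -0.3601, 0.1969]
tcp_rot: [[0.925, -0.379, -0.005], [-0.379, -0.925, -0.004], [-0.003, 0.006, -1.0]]
wrist_force: [0.0, -0.0, 0.7]
finger_gap: 0.0853
```

```bash
python3 -c "
from m1 import *
snap('w2');f=np.load('pics/w2.npz')
p=f['p'];cv2.imwrite('pics/w2c.png',p[100:400,170:470,::-1])
plan([.482,-.3543,.115],-112,4)"
```

```text
w2 [ 0.4772 -0.3601  0.1969] [[0.9253, -0.3791, -0.0047], [-0.3791, -0.9253, -0.0042], [-0.0028, 0.0057, -1.0]] gap 0.08531998151239356 F [ 0.  -0.   0.7] 1.75
clock 1.8 total rv deg [ 0.38  0.04 -0.31] dpos [ 0.0045  0.0066 -0.0837]
0 t [ 0.008 -0.042  0.418] a [ 0.016  0.001 -0.013]
1 t [ 0.008 -0.041  0.418] a [ 0.016  0.001 -0.013]
2 t [ 0.008 -0.041  0.418] a [ 0.016  0.001 -0.013]
3 t [ 0.008 -0.04   0.418] a [ 0.016  0.001 -0.013]
```

View pics/w2c.png

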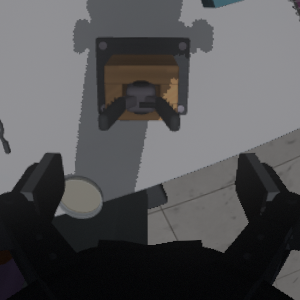

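The stand is centred and the handles sit between the fingers. I'll check the handle tops in this view, then go down.

```bash
python3 -c "
from m1 import *
f=np.load('pics/w2.npz');g=f['p'].astype(int).mean(2);p=f['p'].astype(int)
plate=big(box(g<75,260,370,130,230));print('plate',mar(wray(f,pts(plate),.006)))
X=wray(f,[(278,222),(345,221)],.143);print(X,X.mean(0))
for i in range(3): s=robot.get_state();print(s['tcp_pos'],s['clock'])
"
```

```text
plate (array([ 473.7, -349.7]), array([100.5, 102.8]), np.float32(157.5))
[[ 0.49116688 -0.33616512  0.143     ]
 [ 0.47557578 -0.37587625  0.143     ]] [ 0.48337133 -0.35602069  0.143     ]
[ 0.47753563 -0.36094264  0.1986904 ] 1.8
[ 0.47753563 -0.36094264  0.1986904 ] 1.8
[ 0.47753563 -0.36094264  0.1986904 ] 1.8
```

{"api": "servo_tool", "payload": {
  "rows": [
    {"ax": 0.02,"ay": 0,"az": -0.01,"tx": 0.02,"ty": -0.06,"tz": 0.42,"hand": 0},
    {"ax": 0.02,"ay": 0,"az": -0.01,"tx": 0.01,"ty": -0.05,"tz": 0.42,"hand": 0},
    {"ax": 0.02,"ay": 0,"az": -0.01,"tx": 0.01,"ty": -0.02,"tz": 0.4,"hand": 0},
    {"ax": 0,"ay": 0,"az": 0,"tx": 0,"ty": 0,"tz": 0.3,"hand": 0},
    {"ax": 0,"ay": 0,"az": 0,"tx": 0,"ty": 0,"tz": 0,"hand": 0}
  ]
}}

```text
clock: 2.3
tcp_pos: [0.4812, -0.3635, 0.1269]
tcp_rot: [[0.924, -0.383, 0.006], [-0.383, -0.924, -0.009], [0.009, 0.006, -1.0]]
wrist_force: [-0.7, -0.5, -0.7]
finger_gap: 0.0852
```

```bash
python3 -c "
from h import *
plan([.4825,-.355,.115],-112,1)"
```

```text
clock 2.3 total rv deg [ 0.32 -0.51 -0.52] dpos [ 0.0013  0.0085 -0.0119]
0 t [-0.044 -0.168  0.237] a [ 0.054 -0.086 -0.087]
```

{"api": "servo_tool", "payload": {
  "rows": [
    {"ax": 0.05,"ay": -0.08,"az": -0.08,"tx": -0.04,"ty": -0.17,"tz": 0.24,"hand": 0},
    {"ax": 0,"ay": 0,"az": 0,"tx": 0,"ty": 0,"tz": 0,"hand": 0},
    {"ax": 0,"ay": 0,"az": 0,"tx": 0,"ty": 0,"tz": 0,"hand": 0}
  ]
}}

```text
clock: 2.6
tcp_pos: [0.4839, -0.3563, 0.1171]
tcp_rot: [[0.927, -0.376, 0.004], [-0.376, -0.927, -0.003], [0.004, 0.001, -1.0]]
wrist_force: [-0.0, 0.0, 0.7]
finger_gap: 0.0852
```

```bash
python3 -c "
from h import *
plan([.4825,-.355,.115],-112,1)"
```

```text
clock 2.6 total rv deg [ 0.08 -0.26 -0.07] dpos [-0.0014  0.0013 -0.0021]
0 t [-0.037 -0.013  0.042] a [ 0.014 -0.043 -0.012]
```

{"api": "servo_tool", "payload": {
  "rows": [
    {"ax": 0,"ay": -0.04,"az": 0,"tx": -0.03,"ty": -0.01,"tz": 0.04,"hand": 60},
    {"ax": 0,"ay": 0,"az": 0,"tx": 0,"ty": 0,"tz": 0,"hand": 85},
    {"ax": 0,"ay": 0,"az": 0,"tx": 0,"ty": 0,"tz": 0,"hand": 85},
    {"ax": 0,"ay": 0,"az": 0,"tx": 0,"ty": 0,"tz": 0,"hand": 85},
    {"ax": 0,"ay": 0,"az": 0,"tx": 0,"ty": 0,"tz": 0,"hand": 85}
  ]
}}

```text
clock: 3.1
tcp_pos: [0.4841, -0.3558, 0.1171]
tcp_rot: [[0.927, -0.375, 0.003], [-0.375, -0.927, -0.003], [0.004, 0.002, -1.0]]
wrist_force: [-0.4, -0.9, -0.1]
finger_gap: 0.0568
```

{"api": "servo_tool", "payload": {
  "rows": [
    {"ax": 0,"ay": 0,"az": 0,"tx": -0.02,"ty": 0,"tz": 0.03,"hand": 100},
    {"ax": 0,"ay": 0,"az": 0,"tx": 0,"ty": 0,"tz": 0,"hand": 105},
    {"ax": 0,"ay": 0,"az": 0,"tx": 0,"ty": 0,"tz": 0,"hand": 105},
    {"ax": 0,"ay": 0,"az": 0,"tx": 0,"ty": 0,"tz": 0,"hand": 105},
    {"ax": 0,"ay": 0,"az": 0,"tx": 0,"ty": 0,"tz": 0,"hand": 105}
  ]
}}

```text
clock: 3.6
tcp_pos: [0.4852, -0.3557, 0.1179]
tcp_rot: [[0.927, -0.375, 0.007], [-0.375, -0.927, -0.005], [0.008, 0.002, -1.0]]
wrist_force: [0.5, 0.5, 1.7]
finger_gap: 0.0504
```

{"api": "servo_tool", "payload": {
  "rows": [
    {"ax": 0,"ay": 0,"az": 0,"tx": 0,"ty": 0,"tz": 0,"hand": 108},
    {"ax": 0,"ay": 0,"az": 0,"tx": 0,"ty": 0,"tz": 0,"hand": 108},
    {"ax": 0,"ay": 0,"az": 0,"tx": 0,"ty": 0,"tz": -0.15,"hand": 108},
    {"ax": 0,"ay": 0,"az": 0,"tx": 0,"ty": 0,"tz": -0.2,"hand": 108},
    {"ax": 0,"ay": 0,"az": 0,"tx": 0,"ty": 0,"tz": 0,"hand": 108}
  ]
}}

```text
clock: 4.1
tcp_pos: [0.4841, -0.3554, 0.1356]
tcp_rot: [[0.927, -0.375, 0.004], [-0.375, -0.927, -0.004], [0.006, 0.002, -1.0]]
wrist_force: [-0.2, -0.5, -1.7]
finger_gap: 0.0493
```

```bash
python3 -c "
from h import *
snap('w3');p=np.load('pics/w3.npz')['p'];cv2.imwrite('pics/w3c.png',cv2.resize(p[130:400,190:450,::-1],None,fx=2,fy=2))
plan([.484,-.3555,.22],-112,4)"
```

```text
w3 [ 0.4841 -0.3554  0.1356] [[0.9268, -0.3754, 0.0044], [-0.3754, -0.9269, -0.0038], [0.0055, 0.0018, -1.0]] gap 0.04933413037124866 F [-0.2 -0.5 -1.7] 4.1
clock 4.15 total rv deg [ 0.09 -0.25 -0.05] dpos [ 0.0004 -0.0004  0.0851]
0 t [ 0.004  0.002 -0.426] a [ 0.004 -0.01  -0.002]
1 t [ 0.004  0.002 -0.426] a [ 0.004 -0.01  -0.002]
2 t [ 0.004  0.001 -0.426] a [ 0.004 -0.01  -0.002]
3 t [ 0.003  0.001 -0.426] a [ 0.004 -0.01  -0.002]
```

View pics/w3c.png

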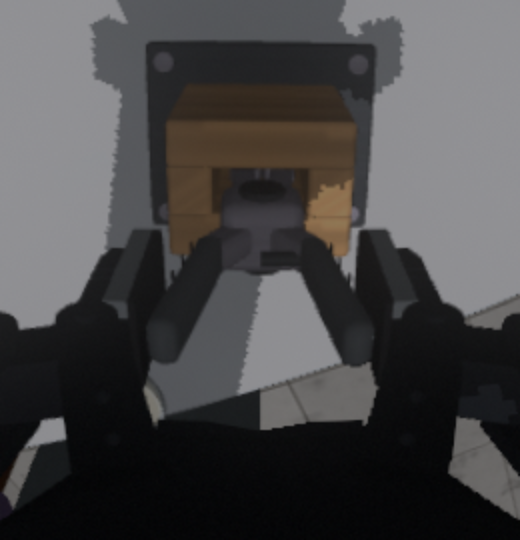

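The pliers are held, with the pivot block clear of the wood at about (262,200) in the crop. I'll lift straight up out of the pocket.

{"api": "servo_tool", "payload": {
  "rows": [
    {"ax": 0,"ay": -0.01,"az": 0,"tx": 0,"ty": 0,"tz": -0.43,"hand": 108},
    {"ax": 0,"ay": -0.01,"az": 0,"tx": 0,"ty": 0,"tz": -0.43,"hand": 108},
    {"ax": 0,"ay": -0.01,"az": 0,"tx": 0,"ty": 0,"tz": -0.43,"hand": 108},
    {"ax": 0,"ay": -0.01,"az": 0,"tx": 0,"ty": 0,"tz": -0.4,"hand": 108},
    {"ax": 0,"ay": 0,"az": 0,"tx": 0,"ty": 0,"tz": 0,"hand": 108}
  ]
}}

```text
clock: 4.65
tcp_pos: [0.4811, -0.3538, 0.2192]
tcp_rot: [[0.927, -0.376, -0.006], [-0.376, -0.927, 0.002], [-0.006, 0.001, -1.0]]
wrist_force: [1.0, -0.1, -0.1]
finger_gap: 0.0494
```

```bash
python3 -c "
from h import *
plan([.473,-.151,.215],-95.5,9)"
```

```text
clock 4.65 total rv deg [ -0.02   0.36 -16.57] dpos [-0.0081  0.2028 -0.0042]
0 t [-0.186 -0.411  0.01 ] a [-0.     0.007 -0.307]
1 t [-0.173 -0.417  0.01 ] a [-0.     0.007 -0.307]
2 t [-0.159 -0.422  0.01 ] a [-0.     0.007 -0.307]
3 t [-0.146 -0.427  0.01 ] a [-0.     0.007 -0.307]
4 t [-0.132 -0.431  0.01 ] a [-0.     0.007 -0.307]
5 t [-0.118 -0.435  0.01 ] a [-0.     0.007 -0.307]
6 t [-0.104 -0.439  0.01 ] a [-0.     0.007 -0.307]
7 t [-0.09  -0.442  0.01 ] a [-0.     0.007 -0.307]
8 t [-0.075 -0.445  0.009] a [-0.     0.007 -0.307]
```

{"api": "servo_tool", "payload": {
  "rows": [
    {"ax": 0,"ay": 0.01,"az": -0.3,"tx": -0.18,"ty": -0.41,"tz": 0.01,"hand": 108},
    {"ax": 0,"ay": 0.01,"az": -0.3,"tx": -0.17,"ty": -0.42,"tz": 0.01,"hand": 108},
    {"ax": 0,"ay": 0.01,"az": -0.3,"tx": -0.16,"ty": -0.42,"tz": 0.01,"hand": 108},
    {"ax": 0,"ay": 0.01,"az": -0.3,"tx": -0.15,"ty": -0.43,"tz": 0.01,"hand": 108},
    {"ax": 0,"ay": 0.01,"az": -0.3,"tx": -0.13,"ty": -0.43,"tz": 0.01,"hand": 108}
  ]
}}

```text
clock: 5.15
tcp_pos: [0.4721, -0.2372, 0.2103]
tcp_rot: [[0.975, -0.224, -0.009], [-0.224, -0.975, 0.003], [-0.009, -0.001, -1.0]]
wrist_force: [-0.1, 0.1, -1.3]
finger_gap: 0.0494
```

{"api": "servo_tool", "payload": {
  "rows": [
    {"ax": 0,"ay": 0,"az": -0.3,"tx": -0.12,"ty": -0.43,"tz": 0,"hand": 108},
    {"ax": 0,"ay": 0,"az": -0.3,"tx": -0.1,"ty": -0.44,"tz": 0,"hand": 108},
    {"ax": 0,"ay": 0,"az": -0.3,"tx": -0.09,"ty": -0.44,"tz": 0,"hand": 108},
    {"ax": 0,"ay": 0,"az": -0.3,"tx": -0.05,"ty": -0.3,"tz": 0,"hand": 108},
    {"ax": 0,"ay": 0,"az": 0,"tx": 0,"ty": 0,"tz": 0,"hand": 108}
  ]
}}

```text
clock: 5.65
tcp_pos: [0.4654, -0.1412, 0.2068]
tcp_rot: [[0.997, -0.08, -0.015], [-0.08, -0.997, 0.007], [-0.016, -0.006, -1.0]]
wrist_force: [0.1, 0.1, -1.4]
finger_gap: 0.0494
```

```bash
python3 -c "
from h import *
snap('w4');p=np.load('pics/w4.npz')['p']
q,d=optics.grab_frame('scene');np.savez('pics/s4.npz',p=q,d=d);print(proj('scene',np.array([.48,-.15,.1])),proj('top',np.array([.48,-.15,.0])))
im=np.hstack([cv2.resize(p[100:400,190:450,::-1],None,fx=1.6,fy=1.6),cv2.resize(q[180:372,240:400,::-1],(380,480))[:480]]);cv2.imwrite('pics/w4c.png',im)
plan([.473,-.151,.215],-95.5,1)"
```

```text
w4 [ 0.4654 -0.1412  0.2068] [[0.9967, -0.08, -0.0154], [-0.0799, -0.9968, 0.0075], [-0.0159, -0.0062, -0.9999]] gap 0.04936801705035538 F [ 0.1  0.1 -1.4] 5.65
(np.float64(339.32915866432455), np.float64(236.96124288042358)) (np.float64(376.42245789416745), np.float64(210.90940789504532))
clock 5.75 total rv deg [-0.26  0.87  0.64] dpos [ 0.0075 -0.0066  0.008 ]
0 t [ 0.158  0.119 -0.163] a [-0.044  0.146  0.106]
```

View pics/w4c.png

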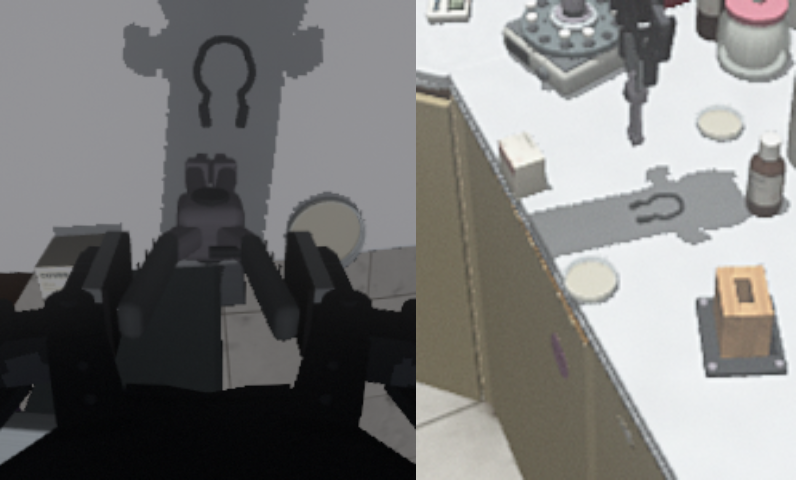

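The left crop shows the jaws and shoulders near (211,165), with the ring whole and clear at (225,80). In the scene crop the pliers hang straight and the stand is empty. Next I'll remeasure the ring and the jaws.

Run:
```python
from m1 import *
f=np.load('pics/w4.npz')
for th in (70,78,85): ringfit(f,303,358,114,186,.004,th)
T=lambda X:((X-f['pos'])@f['rot']*1000).round(1)
# shoulder/jaw front: left/right extents and mid
for n,u,v in(('jaw L',190+185/1.6,100+160/1.6),('jaw R',190+238/1.6,100+160/1.6),('jaw mid front',190+211/1.6,100+154/1.6)):
  print(n,[T(wray(f,[(u,v)],f['pos'][2]-h))[0] for h in(.105,.097)])
g=cv2.cvtColor(f['p'],cv2.COLOR_RGB2GRAY)
W=f['d']
for r in range(194,214,1): print(r,' '.join('%3d'%g[r,c] for c in range(302,344)),'| d',(W[r,312:336:6]*1000).astype(int))
```

```text
ring c [ 499.5 -152.5] Rmid 19.2 +x ang -5.2 len -41.6 22.0 width 42.4 lug ys [np.float64(12.8), np.float64(-12.6)] eig ang -5.0
ring c [ 499.6 -152.5] Rmid 19.2 +x ang -5.1 len -41.9 22.2 width 42.8 lug ys [np.float64(12.9), np.float64(-12.6)] eig ang -4.9
ring c [ 499.6 -152.5] Rmid 19.2 +x ang -5.1 len -42.3 22.4 width 43.5 lug ys [np.float64(12.8), np.float64(-12.6)] eig ang -4.9
jaw L [array([  3.2, -12.4, 105. ]), array([  5.7, -12. ,  97. ])]
jaw R [array([  3.2,  13.9, 104.9]), array([ 5.7, 13.4, 96.8])]
jaw mid front [array([  6.3,   0.5, 104.9]), array([ 8.7,  0.4, 96.9])]
194  91  91  91  90  90  90  91  90  90  90  89  90  89  89  89  90  89  89  89  89  89  89  89  89  89  90  89  89  89  89  90  90  90  89  89  89  90  90  89  89  90  90 | d [347 348 346 346]
195  91  91  91  91  91  90  89  90  90  89  88  83  82  82  83  83  84  85  88  90  89  88  87  83  83  83  83  84  85  89  89  90  89  89  90  90  90  89  90  89  90  90 | d [348 348 348 349]
196  91  90  90  91  90  90  90  90  90  89  83  54  46  45  49  54  56  66  86  89  89  86  75  57  53  54  54  55  66  8
[... 2669 characters left out ...]
  50  43  45  53  64  60  47  43  43  44  44  44  45  45  45  45  44  60  80  90  89  89  89  90 | d [215 231 230 215]
211  90  89  90  76  50  44  44  45  45  44  46  45  45  44  44  51  64  65  49  43  45  54  63  57  47  43  44  44  44  43  44  44  45  45  43  61  81  89  89  89  90  89 | d [215 230 231 216]
212  90  89  90  76  50  43  44  45  45  45  46  45  45  44  45  49  59  64  50  43  45  53  63  48  44  42  44  44  44  44  45  45  45  44  43  58  80  89  88  89  89  89 | d [214 230 230 214]
213  90  90  89  74  50  43  44  44  44  44  45  45  44  44  43  46  54  63  50  43  45  54  63  50  43  43  44  43  44  44  44  44  44  45  43  58  80  89  88  89  89  89 | d [211 231   0 212]
```

Run:
```python
from m1 import *
f=np.load('pics/w4.npz');g=cv2.cvtColor(f['p'],cv2.COLOR_RGB2GRAY)
a=np.radians(-5.1);ex=np.array([np.cos(a),np.sin(a)]);ey=np.array([-ex[1],ex[0]])
S=8;G=cv2.resize(g[114:186,303:358],None,fx=S,fy=S,interpolation=2);m=big(G<70)
v,u=np.nonzero(m);X=wray(f,(np.column_stack([u,v])+.5)/S-.5+[303,114],.005)[:,:2]*1000-[499.5,-152.5]
L,s=X@ex,X@ey
for l in range(-43,24,3):
  k=abs(L-l)<.4
  if k.any():
    q=s[k];print(l,[(round(t.min(),1),round(t.max(),1)) for t in(q[q>0],q[q<0]) if len(t)])
print(((wray(f,[(321.6,195.5)],f['pos'][2]-.105)-f['pos'])@f['rot']*1000).round(1))
```

```text
-40 [(np.float64(8.4), np.float64(15.4)), (np.float64(-14.9), np.float64(-8.3))]
-37 [(np.float64(8.2), np.float64(15.7)), (np.float64(-15.8), np.float64(-8.0))]
-34 [(np.float64(9.2), np.float64(16.7)), (np.float64(-16.4), np.float64(-8.3))]
-31 [(np.float64(9.5), np.float64(17.0)), (np.float64(-16.9), np.float64(-9.1))]
-28 [(np.float64(9.7), np.float64(17.3)), (np.float64(-17.0), np.float64(-9.4))]
-25 [(np.float64(10.4), np.float64(17.1)), (np.float64(-16.7), np.float64(-10.0))]
-22 [(np.float64(9.6), np.float64(15.3)), (np.float64(-15.1), np.float64(-9.2))]
-19 [(np.float64(8.8), np.float64(14.5)), (np.float64(-14.1), np.float64(-8.6))]
-16 [(np.float64(8.8), np.float64(16.6)), (np.float64(-16.4), np.float64(-8.7))]
-13 [(np.float64(11.3), np.float64(18.3)), (np.float64(-18.5), np.float64(-10.8))]
-10 [(np.float64(13.7), np.float64(19.6)), (np.float64(-19.8), np.float64(-13.6))]
-7 [(np.float64(15.1), np.float64(20.7)), (np.float64(-20.7), np.float64(-15.0))]
-4 [(np.float64(15.9), np.float64(21.0)), (np.float64(-21.3), np.float64(-15.6))]
-1 [(np.float64(15.5), np.float64(21.0)), (np.float64(-21.2), np.float64(-15.5))]
2 [(np.float64(15.1), np.float64(20.6)), (np.float64(-20.8), np.float64(-15.0))]
5 [(np.float64(13.7), np.float64(20.0)), (np.float64(-19.5), np.float64(-13.9))]
8 [(np.float64(12.7), np.float64(18.5)), (np.float64(-18.5), np.float64(-13.0))]
11 [(np.float64(11.9), np.float64(17.6)), (np.float64(-17.8), np.float64(-12.0))]
14 [(np.float64(8.9), np.float64(16.8)), (np.float64(-16.5), np.float64(-9.3))]
17 [(np.float64(0.0), np.float64(14.0)), (np.float64(-14.0), np.float64(-0.1))]
20 [(np.float64(0.1), np.float64(10.1)), (np.float64(-10.5), np.float64(-0.1))]
[[  6.9   0.3 104.9]]
```

```bash
python3 -c "
from h import *
plan([.4669,-.1493,.13],-95.1,4)"
```

```text
clock 5.75 total rv deg [-0.27  0.87  0.24] dpos [ 0.0014 -0.0049 -0.077 ]
0 t [0.015 0.026 0.385] a [-0.011  0.036  0.01 ]
1 t [0.013 0.025 0.385] a [-0.011  0.036  0.01 ]
2 t [0.012 0.025 0.385] a [-0.011  0.036  0.01 ]
3 t [0.01  0.024 0.385] a [-0.011  0.036  0.01 ]
```

{"api": "servo_tool", "payload": {
  "rows": [
    {"ax": -0.01,"ay": 0.04,"az": 0.01,"tx": 0.015,"ty": 0.03,"tz": 0.38,"hand": 108},
    {"ax": -0.01,"ay": 0.04,"az": 0.01,"tx": 0.015,"ty": 0.03,"tz": 0.38,"hand": 108},
    {"ax": -0.01,"ay": 0.04,"az": 0.01,"tx": 0.01,"ty": 0.02,"tz": 0.38,"hand": 108},
    {"ax": 0,"ay": 0,"az": 0,"tx": 0,"ty": 0,"tz": 0.3,"hand": 108},
    {"ax": 0,"ay": 0,"az": 0,"tx": 0,"ty": 0,"tz": 0,"hand": 108}
  ]
}}

```text
clock: 6.25
tcp_pos: [0.4692, -0.1589, 0.135]
tcp_rot: [[0.995, -0.102, 0.005], [-0.102, -0.995, -0.005], [0.005, 0.005, -1.0]]
wrist_force: [-0.0, 1.0, 0.1]
finger_gap: 0.0492
```

{"api": "servo_tool", "payload": {
  "rows": [
    {"ax": 0,"ay": 0,"az": 0,"tx": 0,"ty": 0,"tz": 0,"hand": 108}
  ]
}}

```text
clock: 6.35
tcp_pos: [0.4694, -0.1604, 0.1352]
tcp_rot: [[0.995, -0.105, 0.005], [-0.105, -0.995, -0.006], [0.005, 0.005, -1.0]]
wrist_force: [-0.6, -0.4, -1.5]
finger_gap: 0.0492
```

```bash
python3 -c "
from h import *
plan([.4669,-.1493,.13],-95.1,1)"
```

```text
clock 6.35 total rv deg [ 0.31 -0.3  -0.9 ] dpos [-0.0025  0.0111 -0.0052]
0 t [-0.073 -0.216  0.102] a [ 0.051 -0.05  -0.15 ]
```

{"api": "servo_tool", "payload": {
  "rows": [
    {"ax": 0.05,"ay": -0.05,"az": -0.15,"tx": -0.07,"ty": -0.21,"tz": 0.05,"hand": 108},
    {"ax": 0,"ay": 0,"az": 0,"tx": 0,"ty": 0,"tz": 0,"hand": 108},
    {"ax": 0,"ay": 0,"az": 0,"tx": 0,"ty": 0,"tz": 0,"hand": 108}
  ]
}}

```text
clock: 6.65
tcp_pos: [0.4686, -0.1506, 0.1347]
tcp_rot: [[0.996, -0.09, 0.004], [-0.09, -0.996, -0.001], [0.004, 0.001, -1.0]]
wrist_force: [0.6, 0.3, -1.7]
finger_gap: 0.0493
```

```bash
python3 -c "
from h import *
plan([.4669,-.1493,.118],-95.1,1)"
```

```text
clock 6.65 total rv deg [ 0.06 -0.21 -0.07] dpos [-0.0017  0.0013 -0.0167]
0 t [-0.036 -0.023  0.333] a [ 0.01  -0.035 -0.011]
```

{"api": "servo_tool", "payload": {
  "rows": [
    {"ax": 0.01,"ay": -0.03,"az": -0.01,"tx": -0.05,"ty": -0.03,"tz": 0.12,"hand": 108},
    {"ax": 0,"ay": 0,"az": 0,"tx": 0,"ty": 0,"tz": 0.1,"hand": 108},
    {"ax": 0,"ay": 0,"az": 0,"tx": 0,"ty": 0,"tz": 0.1,"hand": 108},
    {"ax": 0,"ay": 0,"az": 0,"tx": 0,"ty": 0,"tz": 0,"hand": 108},
    {"ax": 0,"ay": 0,"az": 0,"tx": 0,"ty": 0,"tz": 0,"hand": 108}
  ]
}}

```text
clock: 7.15
tcp_pos: [0.4667, -0.1484, 0.1182]
tcp_rot: [[0.996, -0.088, 0.002], [-0.088, -0.996, -0.001], [0.002, 0.0, -1.0]]
wrist_force: [0.7, 0.0, -1.9]
finger_gap: 0.0494
```

```bash
python3 -c "
from h import *
snap('w5');p=np.load('pics/w5.npz')['p'];cv2.imwrite('pics/w5c.png',cv2.resize(p[120:260,250:400,::-1],None,fx=4,fy=4,interpolation=2))
plan([.4669,-.1493,.107],-95.1,1)"
```

```text
w5 [ 0.4667 -0.1484  0.1182] [[0.9961, -0.0878, 0.002], [-0.0878, -0.9961, -0.0006], [0.0021, 0.0004, -1.0]] gap 0.04944213533939702 F [ 0.7  0.  -1.9] 7.15
clock 7.2 total rv deg [ 0.02 -0.11  0.06] dpos [ 0.0002 -0.0009 -0.0112]
0 t [0.006 0.017 0.224] a [ 0.004 -0.019  0.01 ]
```

View pics/w5c.png

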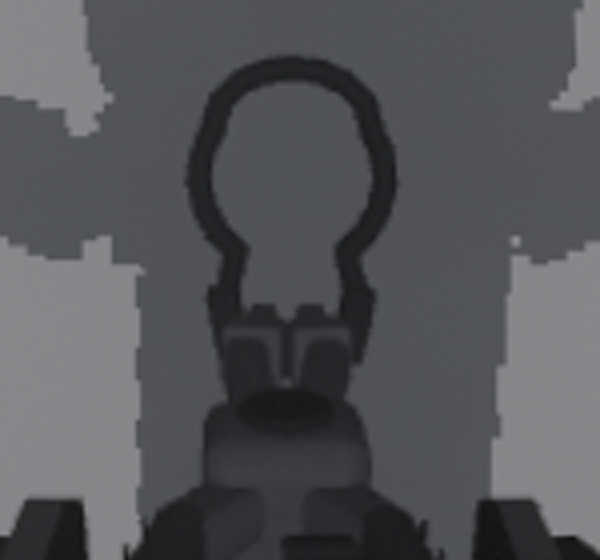

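The closed noses at crop (288,310) are centred between the lugs, whose inner faces are at about 240 and 343. I'll descend to about 2 mm off the worktop.

{"api": "servo_tool", "payload": {
  "rows": [
    {"ax": 0,"ay": -0.02,"az": 0,"tx": 0,"ty": 0.02,"tz": 0.1,"hand": 108},
    {"ax": 0,"ay": 0,"az": 0,"tx": 0,"ty": 0,"tz": 0.1,"hand": 108},
    {"ax": 0,"ay": 0,"az": 0,"tx": 0,"ty": 0,"tz": 0,"hand": 108},
    {"ax": 0,"ay": 0,"az": 0,"tx": 0,"ty": 0,"tz": 0,"hand": 108}
  ]
}}

```text
clock: 7.6
tcp_pos: [0.4668, -0.1498, 0.1073]
tcp_rot: [[0.996, -0.088, -0.0], [-0.088, -0.996, -0.001], [-0.0, 0.001, -1.0]]
wrist_force: [0.3, 0.2, -0.9]
finger_gap: 0.0489
```

Run:
```python
from h import *
snap('w6')
f=np.load('pics/w6.npz');p=f['p'];g=cv2.cvtColor(p,cv2.COLOR_RGB2GRAY)
plan([.4669,-.1493,.107],-95.1,1)
for r in range(186,206): print(r,' '.join('%3d'%g[r,c] for c in range(300,348)))
print(((wray(f,[(320,194),(320,196),(320,198)],.002)-[.4995,-.1525,0])*1000).round(1))
```

```text
w6 [ 0.4668 -0.1498  0.1073] [[0.9961, -0.0882, -0.0001], [-0.0882, -0.9961, -0.0005], [-0.0, 0.0005, -1.0]] gap 0.04892102612585117 F [ 0.3  0.2 -0.9] 7.6
clock 7.65 total rv deg [0.03 0.01 0.04] dpos [ 0.0002  0.0004 -0.0003]
0 t [ 0.004 -0.009  0.007] a [0.005 0.001 0.006]
186  81  80  75  43  32  34  36  35  33  37  67  81  81  82  81  81  81  81  81  81  81  81  81  80  81  81  81  82  82  81  81  81  56  35  31  35  33  33  36  57  76  78  81  81  82  82  81  81
187  82  82  81  46  33  34  35  35  33  44  70  81  81  81  82  81  82  82  81  81  82  81  81  82  81  82  82  81  81  82  81  82  60  39  32  33  33  32  37  63  81  81  82  82  81  82  82  82
188  81  80  75  43  33  35  34  34  31  52  73  82  81  81  81  81  81  81  81  81  80  81  81  81  81  81  80  81  82  82  82  82  61  42  31  33  34  32  34  62  82  81  82  82  82  82  82  82
189  81  79  65  40  33  35  35  34  31  63  77  81  81  81  81  81  81  81  81  81  81  81  81  81  81  81  81  81  82  82  81  81  68  47  31  33  34  32  31  57  78  81  82  82  81  81  82  82
190  82  78  64  40  33  35  35  34  32
[... 2460 characters left out ...]
  54  41  35  34  34  35  49  76  82  82  82  82
203  45  35  35  35  33  43  56  60  59  58  57  57  57  57  58  58  58  58  55  54  42  37  37  43  55  56  56  55  56  55  55  56  57  57  58  60  59  48  38  35  32  35  60  78  82  82  82  82
204  51  34  34  36  34  42  53  52  52  50  50  49  49  51  55  59  61  60  59  55  42  37  39  45  58  61  61  60  56  51  52  51  53  53  55  58  60  49  38  33  33  38  73  80  82  82  82  83
205  62  33  35  35  33  42  49  44  43  41  41  41  41  41  47  52  57  61  60  56  43  36  39  47  58  61  59  55  49  43  43  44  44  43  45  50  56  48  38  34  34  43  79  82  82  82  81  82
[[-24.7   2.9   2. ]
 [-26.3   3.1   2. ]
 [-27.9   3.2   2. ]]
```

Everything is centred, so I'll squeeze in stages.

{"api": "servo_tool", "payload": {
  "rows": [
    {"ax": 0,"ay": 0,"az": 0,"tx": 0,"ty": 0,"tz": 0,"hand": 120},
    {"ax": 0,"ay": 0,"az": 0,"tx": 0,"ty": 0,"tz": 0,"hand": 130},
    {"ax": 0,"ay": 0,"az": 0,"tx": 0,"ty": 0,"tz": 0,"hand": 138},
    {"ax": 0,"ay": 0,"az": 0,"tx": 0,"ty": 0,"tz": 0,"hand": 138}
  ]
}}

```text
clock: 8.05
tcp_pos: [0.4678, -0.1499, 0.1084]
tcp_rot: [[0.996, -0.088, 0.002], [-0.088, -0.996, -0.001], [0.002, 0.001, -1.0]]
wrist_force: [0.3, -0.4, -0.4]
finger_gap: 0.0389
```

Run:
```python
from h import *
snap('w7')
plan([.4669,-.1493,.107],-95.1,1)
```

```text
w7 [ 0.4678 -0.1499  0.1084] [[0.9961, -0.088, 0.0021], [-0.088, -0.9961, -0.0012], [0.0022, 0.001, -1.0]] gap 0.038923737915565124 F [ 0.3 -0.4 -0.4] 8.05
clock 8.1 total rv deg [ 0.06 -0.13  0.05] dpos [-0.0009  0.0007 -0.0014]
0 t [-0.02  -0.012  0.028] a [ 0.01  -0.022  0.008]
```

{"api": "servo_tool", "payload": {
  "rows": [
    {"ax": 0,"ay": 0,"az": 0,"tx": 0,"ty": 0,"tz": 0,"hand": 150},
    {"ax": 0,"ay": 0,"az": 0,"tx": 0,"ty": 0,"tz": 0,"hand": 160},
    {"ax": 0,"ay": 0,"az": 0,"tx": 0,"ty": 0,"tz": 0,"hand": 175},
    {"ax": 0,"ay": 0,"az": 0,"tx": 0,"ty": 0,"tz": 0,"hand": 200},
    {"ax": 0,"ay": 0,"az": 0,"tx": 0,"ty": 0,"tz": 0,"hand": 255}
  ]
}}

```text
clock: 8.6
tcp_pos: [0.4689, -0.1516, 0.1097]
tcp_rot: [[0.996, -0.09, 0.005], [-0.09, -0.996, -0.003], [0.005, 0.003, -1.0]]
wrist_force: [-0.7, -0.5, 2.6]
finger_gap: 0.0261
```

{"api": "servo_tool", "payload": {
  "rows": [
    {"ax": 0,"ay": 0,"az": 0,"tx": 0,"ty": 0,"tz": 0,"hand": 255},
    {"ax": 0,"ay": 0,"az": 0,"tx": 0,"ty": 0,"tz": 0,"hand": 255},
    {"ax": 0,"ay": 0,"az": 0,"tx": 0,"ty": 0,"tz": 0,"hand": 255}
  ]
}}

```text
clock: 8.9
tcp_pos: [0.4689, -0.1516, 0.1097]
tcp_rot: [[0.996, -0.089, 0.005], [-0.089, -0.996, -0.003], [0.005, 0.003, -1.0]]
wrist_force: [-1.0, 0.1, 1.3]
finger_gap: 0.0263
```

Run:
```python
from h import *
snap('w8');p=np.load('pics/w8.npz')['p'];cv2.imwrite('pics/w8c.png',cv2.resize(p[110:260,240:405,::-1],None,fx=4,fy=4,interpolation=2))
plan([.4669,-.1493,.137],-95.1,2)
```

```text
w8 [ 0.4689 -0.1516  0.1097] [[0.996, -0.0894, 0.0047], [-0.0894, -0.996, -0.0033], [0.005, 0.0028, -1.0]] gap 0.026274499608423787 F [-1.   0.1  1.3] 8.9
clock 8.95 total rv deg [ 0.17 -0.29 -0.03] dpos [-0.002   0.0023  0.0273]
0 t [-0.021 -0.021 -0.273] a [ 0.014 -0.024 -0.002]
1 t [-0.021 -0.021 -0.273] a [ 0.014 -0.024 -0.002]
```

View pics/w8c.png

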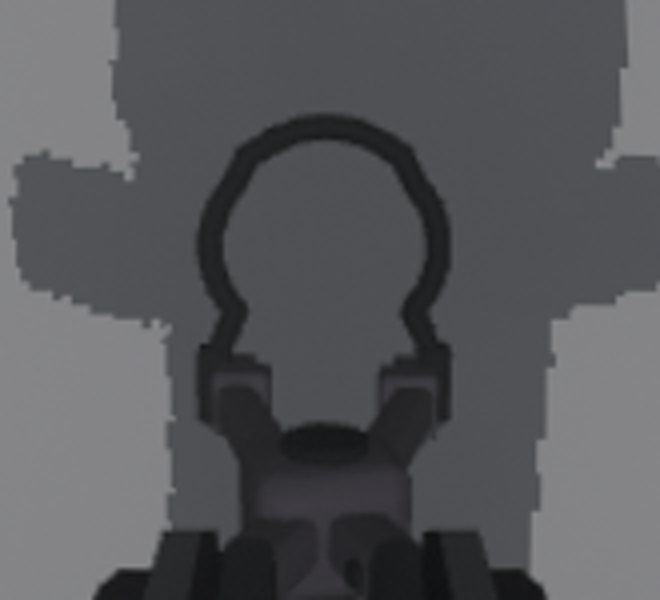

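The ring is spread with its lugs parallel, on both shoulders near (230,385) and (420,385) in the crop. I'll lift gently.

{"api": "servo_tool", "payload": {
  "rows": [
    {"ax": 0.01,"ay": -0.02,"az": 0,"tx": -0.02,"ty": -0.02,"tz": -0.1,"hand": 255},
    {"ax": 0.01,"ay": -0.02,"az": 0,"tx": -0.02,"ty": -0.02,"tz": -0.2,"hand": 255},
    {"ax": 0,"ay": 0,"az": 0,"tx": 0,"ty": 0,"tz": -0.25,"hand": 255},
    {"ax": 0,"ay": 0,"az": 0,"tx": 0,"ty": 0,"tz": -0.25,"hand": 255},
    {"ax": 0,"ay": 0,"az": 0,"tx": 0,"ty": 0,"tz": 0,"hand": 255}
  ]
}}

```text
clock: 9.45
tcp_pos: [0.4656, -0.1472, 0.1517]
tcp_rot: [[0.996, -0.088, -0.002], [-0.088, -0.996, 0.002], [-0.003, -0.002, -1.0]]
wrist_force: [0.3, -0.7, -1.5]
finger_gap: 0.026
```

{"api": "servo_tool", "payload": {
  "rows": [
    {"ax": 0,"ay": 0,"az": 0,"tx": 0,"ty": 0,"tz": -0.3,"hand": 255},
    {"ax": 0,"ay": 0,"az": 0,"tx": 0,"ty": 0,"tz": -0.4,"hand": 255},
    {"ax": 0,"ay": 0,"az": 0,"tx": 0,"ty": 0,"tz": -0.4,"hand": 255},
    {"ax": 0,"ay": 0,"az": 0,"tx": 0,"ty": 0,"tz": -0.3,"hand": 255},
    {"ax": 0,"ay": 0,"az": 0,"tx": 0,"ty": 0,"tz": 0,"hand": 255}
  ]
}}

```text
clock: 9.95
tcp_pos: [0.4653, -0.1469, 0.2252]
tcp_rot: [[0.996, -0.088, -0.002], [-0.088, -0.996, 0.002], [-0.002, -0.002, -1.0]]
wrist_force: [1.2, 0.4, -1.3]
finger_gap: 0.0261
```

Run:
```python
from m1 import *
snap('w9');f=np.load('pics/w9.npz');p=f['p']
q,d=optics.grab_frame('scene');np.savez('pics/s9.npz',p=q,d=d)
cv2.imwrite('pics/w9c.png',np.hstack([cv2.resize(p[110:260,240:405,::-1],None,fx=3,fy=3,interpolation=2),cv2.resize(q[150:262,280:400,::-1],(482,450))]))
plan([.495,.163,.24],-95.1,7)
```

```text
w9 [ 0.4653 -0.1469  0.2252] [[0.9961, -0.0879, -0.0016], [-0.0879, -0.9961, 0.002], [-0.0018, -0.0019, -1.0]] gap 0.026095739645763442 F [ 1.2  0.4 -1.3] 9.95
clock 10.05 total rv deg [-0.16  0.36  0.06] dpos [0.0314 0.3095 0.0171]
0 t [ 0.011 -0.889 -0.046] a [-0.004  0.009  0.001]
1 t [ 0.011 -0.889 -0.047] a [-0.004  0.009  0.001]
2 t [ 0.011 -0.889 -0.047] a [-0.004  0.009  0.001]
3 t [ 0.011 -0.889 -0.047] a [-0.004  0.009  0.001]
4 t [ 0.011 -0.889 -0.048] a [-0.004  0.009  0.001]
5 t [ 0.011 -0.889 -0.048] a [-0.004  0.009  0.001]
6 t [ 0.011 -0.889 -0.049] a [-0.004  0.009  0.001]
```

View pics/w9c.png

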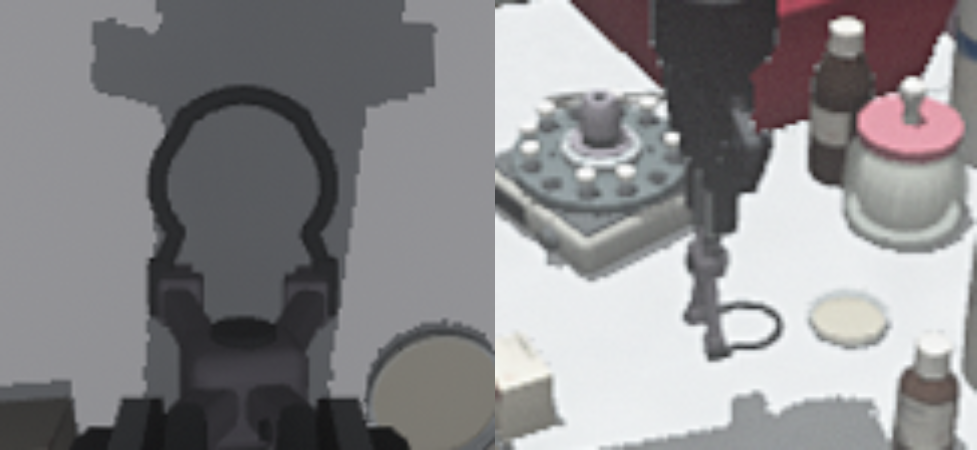

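The ring hangs level on the jaws: left crop circle centred near (243,185), right crop (750,325). Next I'll fit its centre and plane in the tool frame.

```bash
cat > ringtool.py <<'E'
from m1 import *
def wcloud(f):
    """wrist depth -> tool-frame points (m)"""
    c=optics.get_calibration('wrist');v,u=np.mgrid[:400,:640];a=(u-c['cx'])/c['fx'];b=(v-c['cy'])/c['fx'];r=np.maximum(np.hypot(a,b),1e-9)
    k=np.tan(r)/r*f['d'];P=np.stack([a*k,b*k,f['d']],-1);H=c['hand_eye'];return P@H[:3,:3].T+H[:3,3]
def circ(X):
    A=np.column_stack([2*X,np.ones(len(X))]);s=np.linalg.lstsq(A,(X**2).sum(1),rcond=None)[0];return s[:2],np.sqrt(s[2]+s[:2]@s[:2])
def ring_in_tool(f,h,th=65,u0=285,u1=358,v0=134,v1=186):
    S=6;g=cv2.cvtColor(f['p'],cv2.COLOR_RGB2GRAY)[v0:v1,u0:u1];G=cv2.resize(g,None,fx=S,fy=S,interpolation=2);m=big(G<th)
    v,u=np.nonzero(m);uv=(np.column_stack([u,v])+.5)/S-.5+[u0,v0]
    X=(wray(f,uv,f['pos'][2]-h)-f['pos'])@f['rot']*1000
    return X[:,:2],uv
E
python3 - <<'E'
from ringtool import *
f=np.load('pics/w9.npz');T=wcloud(f)*1000
g=cv2.cvtColor(f['p'],cv2.COLOR_RGB2GRAY)
for h in(.096,.1,.104):
    X,uv=ring_in_tool(f,h);c,R=circ(X);x=X-c;r=np.hypot(*x.T);print('h',h,'c',c.round(2),'R',R.round(2),'r',np.percentile(r,[1,5,50,95,99]).round(1),'ext',X.min(0).round(1),X.max(0).round(1))
m=(g<50);m[:132]=0;m[187:]=0;m[:,:285]=0;m[:,358:]=0;m=cv2.erode(m.astype(np.uint8),np.ones((2,2)))>0
v,u=np.nonzero(m)
z=T[m][:,2]
for lo,hi in((134,146),(146,160),(160,175),(175,187)):
    k=(v>=lo)&(v<hi);kl=k&(u<321);kr=k&(u>=321);q=lambda k:(k.sum(),np.percentile(z[k],[10,50]).round(1) if k.any() else '');print(lo,q(kl),q(kr))
w=(g>85)&(g<100);w[:100]=0;w[220:]=0;w[:,:290]=0;w[:,350:]=0;print('worktop tool z',np.median(T[w][:,2]),'expect',f['pos'][2]*1000)
E
```

```text
h 0.096 c [29.5  -0.49] R 21.04 r [18.  18.7 21.  23.2 23.6] ext [ 17.5 -23.9] [53. 23.]
h 0.1 c [28.68 -0.47] R 21.41 r [18.3 19.  21.4 23.7 24. ] ext [ 16.4 -24.3] [52.6 23.4]
h 0.104 c [27.86 -0.45] R 21.78 r [18.6 19.4 21.8 24.1 24.4] ext [ 15.4 -24.7] [52.2 23.8]
134 (np.int64(57), array([103.8, 104.4])) (np.int64(66), array([103.7, 104.4]))
146 (np.int64(74), array([103.8, 104.7])) (np.int64(77), array([103.2, 104.4]))
160 (np.int64(63), array([103.7, 104.6])) (np.int64(62), array([103.5, 104.4]))
175 (np.int64(48), array([103.5, 104.3])) (np.int64(54), array([103.3, 104.5]))
worktop tool z 223.15433503942393 expect 225.21398955101688
```

{"api": "servo_tool", "payload": {
  "rows": [
    {"ax": 0,"ay": 0.02,"az": 0,"tx": 0,"ty": -0.2,"tz": -0.15,"hand": 255},
    {"ax": 0,"ay": 0.02,"az": 0,"tx": 0.01,"ty": -0.45,"tz": -0.1,"hand": 255},
    {"ax": 0,"ay": 0.02,"az": 0,"tx": 0.01,"ty": -0.6,"tz": -0.05,"hand": 255},
    {"ax": 0,"ay": 0,"az": 0,"tx": 0.01,"ty": -0.7,"tz": 0,"hand": 255},
    {"ax": 0,"ay": 0,"az": 0,"tx": 0.01,"ty": -0.7,"tz": 0,"hand": 255}
  ]
}}

```text
clock: 10.55
tcp_pos: [0.474, -0.0145, 0.2345]
tcp_rot: [[0.995, -0.101, -0.009], [-0.101, -0.995, 0.004], [-0.009, -0.003, -1.0]]
wrist_force: [0.8, 0.2, -1.9]
finger_gap: 0.0257
```

```bash
python3 -c "
from h import *
plan([.4945,.1655,.24],-95.1,6)"
```

```text
clock 10.55 total rv deg [-0.16  0.53 -0.71] dpos [0.0205 0.18   0.0055]
0 t [ 0.007 -0.604 -0.017] a [-0.004  0.015 -0.02 ]
1 t [ 0.008 -0.604 -0.017] a [-0.004  0.015 -0.02 ]
2 t [ 0.01  -0.604 -0.017] a [-0.004  0.015 -0.02 ]
3 t [ 0.011 -0.604 -0.017] a [-0.004  0.015 -0.02 ]
4 t [ 0.012 -0.604 -0.018] a [-0.004  0.015 -0.02 ]
5 t [ 0.014 -0.604 -0.018] a [-0.004  0.015 -0.02 ]
```

{"api": "servo_tool", "payload": {
  "rows": [
    {"ax": 0,"ay": 0.02,"az": -0.02,"tx": 0.01,"ty": -0.65,"tz": -0.04,"hand": 255},
    {"ax": 0,"ay": 0.02,"az": -0.02,"tx": 0.01,"ty": -0.65,"tz": -0.03,"hand": 255},
    {"ax": 0,"ay": 0.02,"az": -0.02,"tx": 0.01,"ty": -0.6,"tz": -0.03,"hand": 255},
    {"ax": 0,"ay": 0.02,"az": -0.02,"tx": 0.01,"ty": -0.5,"tz": -0.02,"hand": 255},
    {"ax": 0,"ay": 0,"az": 0,"tx": 0.01,"ty": -0.3,"tz": 0,"hand": 255}
  ]
}}

```text
clock: 11.05
tcp_pos: [0.4844, 0.1334, 0.2381]
tcp_rot: [[0.996, -0.083, -0.008], [-0.083, -0.997, 0.006], [-0.009, -0.005, -1.0]]
wrist_force: [-0.1, -0.0, -1.5]
finger_gap: 0.0262
```

{"api": "servo_tool", "payload": {
  "rows": [
    {"ax": 0,"ay": 0,"az": 0,"tx": 0,"ty": 0,"tz": 0,"hand": 255},
    {"ax": 0,"ay": 0,"az": 0,"tx": 0,"ty": 0,"tz": 0,"hand": 255}
  ]
}}

```text
clock: 11.25
tcp_pos: [0.4823, 0.1376, 0.237]
tcp_rot: [[0.997, -0.076, -0.012], [-0.076, -0.997, 0.007], [-0.012, -0.006, -1.0]]
wrist_force: [1.5, 0.2, -2.4]
finger_gap: 0.026
```

```bash
python3 -c "
from h import *
plan([.4945,.1655,.24],-95.1,1)"
```

```text
clock 11.25 total rv deg [-0.35  0.69  0.77] dpos [0.0122 0.0279 0.003 ]
0 t [ 0.2   -0.576 -0.059] a [-0.059  0.115  0.128]
```

{"api": "servo_tool", "payload": {
  "rows": [
    {"ax": -0.03,"ay": 0.06,"az": 0.06,"tx": 0.1,"ty": -0.2,"tz": -0.05,"hand": 255},
    {"ax": -0.03,"ay": 0.06,"az": 0.06,"tx": 0.1,"ty": -0.2,"tz": -0.02,"hand": 255},
    {"ax": 0,"ay": 0,"az": 0,"tx": 0,"ty": -0.1,"tz": 0,"hand": 255},
    {"ax": 0,"ay": 0,"az": 0,"tx": 0,"ty": 0,"tz": 0,"hand": 255},
    {"ax": 0,"ay": 0,"az": 0,"tx": 0,"ty": 0,"tz": 0,"hand": 255}
  ]
}}

```text
clock: 11.75
tcp_pos: [0.4929, 0.1551, 0.238]
tcp_rot: [[0.995, -0.097, -0.005], [-0.097, -0.995, -0.006], [-0.005, 0.006, -1.0]]
wrist_force: [0.1, 0.2, -1.5]
finger_gap: 0.0261
```

Run:
```python
from ringtool import *
plan([.4945,.1655,.24],-95.1,1)
snap('w10');f=np.load('pics/w10.npz');T=wcloud(f)*1000
t,d=optics.grab_frame('top');np.savez('pics/t10.npz',p=t,d=d)
W=T/1000@f['rot'].T+f['pos']
reg=np.zeros((400,640),bool);reg[100:230,260:390]=True
for lo,hi in((.06,.066),(.066,.073),(.073,.085),(.1,.106),(.106,.1125),(.1125,.13)):
    k=reg&(W[...,2]>lo)&(W[...,2]<hi); v,u=np.nonzero(k);print(lo,k.sum(),(u.min(),u.max(),v.min(),v.max()) if k.any() else '',W[k].mean(0).round(4) if k.any() else '')
p=f['p'][100:240,250:400,::-1];cv2.imwrite('pics/w10c.png',cv2.resize(p,None,fx=4,fy=4,interpolation=2))
```

```text
clock 11.75 total rv deg [ 0.35  0.28 -0.48] dpos [0.0016 0.0104 0.002 ]
0 t [ 0.012 -0.209 -0.041] a [ 0.059  0.047 -0.079]
w10 [0.4929 0.1551 0.238 ] [[0.9953, -0.0972, -0.0055], [-0.0972, -0.9952, -0.0057], [-0.0049, 0.0062, -1.0]] gap 0.026080513347871787 F [ 0.1  0.2 -1.5] 11.75
0.06 158 (np.int64(260), np.int64(366), np.int64(102), np.int64(209)) [0.5175 0.1597 0.0628]
0.066 1879 (np.int64(260), np.int64(359), np.int64(122), np.int64(210)) [0.5265 0.1662 0.0691]
0.073 949 (np.int64(260), np.int64(375), np.int64(100), np.int64(217)) [0.5179 0.1507 0.0784]
0.1 254 (np.int64(285), np.int64(323), np.int64(142), np.int64(180)) [0.525  0.1652 0.1035]
0.106 670 (np.int64(288), np.int64(321), np.int64(146), np.int64(178)) [0.5221 0.1643 0.1102]
0.1125 7 (np.int64(302), np.int64(339), np.int64(144), np.int64(168)) [0.5252 0.1581 0.1151]
```

{"api": "servo_tool", "payload": {
  "rows": [
    {"ax": 0.06,"ay": 0.05,"az": -0.08,"tx": 0.02,"ty": -0.24,"tz": -0.02,"hand": 255},
    {"ax": 0,"ay": 0,"az": 0,"tx": 0,"ty": 0,"tz": 0,"hand": 255},
    {"ax": 0,"ay": 0,"az": 0,"tx": 0,"ty": 0,"tz": 0,"hand": 255}
  ]
}}

```text
clock: 12.15
tcp_pos: [0.4951, 0.167, 0.239]
tcp_rot: [[0.996, -0.09, 0.001], [-0.09, -0.996, 0.0], [0.001, -0.0, -1.0]]
wrist_force: [0.6, -0.3, -1.5]
finger_gap: 0.026
```

Run:
```python
from ringtool import *
plan([.4946,.1663,.236],-95.1,1)
snap('w11');f=np.load('pics/w11.npz');T=wcloud(f)*1000
W=T/1000@f['rot'].T+f['pos'];g=cv2.cvtColor(f['p'],cv2.COLOR_RGB2GRAY)
reg=np.zeros((400,640),bool);reg[100:230,260:390]=True
k=reg&(abs(W[...,2]-.110)<.003);k=big(k);X=T[pts(k)[:,1],pts(k)[:,0]];print('spindle top tool',circ(X[:,:2]),X[:,2].mean(),'W',W[k].mean(0))
# ring pixels by depth in tool z 100..108
k=reg&(T[...,2]>100)&(T[...,2]<109)&(T[...,0]>5);v,u=np.nonzero(k);print(k.sum(),u.min(),u.max(),v.min(),v.max())
X=T[k];c,R=circ(X[X[:,0]>14][:,:2]);print('ring by depth',c,R,np.percentile(X[:,2],[10,50,90]),X[:,:2].min(0),X[:,:2].max(0))
k=reg&(abs(W[...,2]-.069)<.003);print('washer z',np.median(W[k][:,2]),k.sum())
```

```text
clock 12.15 total rv deg [-0.02 -0.05 -0.05] dpos [-0.0005 -0.0007 -0.003 ]
0 t [-0.009  0.014  0.06 ] a [-0.003 -0.008 -0.009]
w11 [0.4951 0.167  0.239 ] [[0.996, -0.0898, 0.0008], [-0.0898, -0.996, 0.0002], [0.0008, -0.0003, -1.0]] gap 0.026026574627502793 F [ 0.6 -0.3 -1.5] 12.15
spindle top tool (array([27.29452838, -1.88313908]), np.float64(13.662022298948182)) 130.65044285137526 W [0.52298089 0.16632199 0.11036494]
976 289 352 138 199
ring by depth [27.62888846 -0.38716011] 21.984517600961855 [103.5945725  104.67532676 105.86591564] [  5.00345771 -25.40611561] [52.17513941 24.45662454]
washer z 0.06846935751923228 1594
```

```bash
cat >> ringtool.py <<'E'
def relmeas(f):
    T=wcloud(f)*1000;W=T/1000@f['rot'].T+f['pos'];z=W[...,2]
    reg=np.zeros((400,640),bool);reg[100:230,260:390]=True
    for zc in (.1045,.1085,.1095):
        k=big(reg&(z>zc)&(z<.1135)&(T[...,2]>115));q=pts(k);X=T[q[:,1],q[:,0]][:,:2];(c,wh,a)=cv2.minAreaRect(q)
        Y=(wray(f,q,.110)-f['pos'])@f['rot']*1000;c2,r2=cv2.minEnclosingCircle(Y[:,:2].astype(np.float32))
        print('top>',zc,k.sum(),'mean',T[k].mean(0).round(2),'encl',np.round(c2,2),round(r2,2))
    k=reg&(T[...,2]>100)&(T[...,2]<109)&(T[...,0]>14);X=T[k];c,R=circ(X[:,:2]);print('ring',c.round(2),R.round(2),'z',np.median(X[:,2]).round(2))
    u=np.arctan2(*(X[:,:2]-c).T[::-1]);print('tilt quadrants',[np.median(X[abs(np.angle(np.exp(1j*(u-a))))<.6,2]).round(2) for a in(0,np.pi/2,-np.pi/2)])
    return T,W
E
python3 - <<'E'
from ringtool import *
f=np.load('pics/w11.npz');relmeas(f)
t=np.load('pics/t10.npz')['p'];g=cv2.cvtColor(np.load('pics/top0.npz')['p'],cv2.COLOR_RGB2GRAY)
for r in range(182,204): print(r,' '.join('%3d'%g[r,c] for c in range(242,272)))
E
```

```text
top> 0.1045 967 mean [ 28.09  -1.74 129.25] encl [28.23 -1.79] 15.68
top> 0.1085 767 mean [ 27.53  -1.78 128.41] encl [27.39 -1.76] 13.96
top> 0.1095 686 mean [ 27.4   -1.85 128.23] encl [27.1  -2.04] 13.56
ring [27.63 -0.39] 21.98 z 104.73
tilt quadrants [np.float64(104.88), np.float64(104.68), np.float64(104.59)]
182  85  97 101  99  96  90  89  94 100 106 112 117 120 121 121 123 123 122 120 113 104  99  99 100 101 103 103 103 103 103
183  88  98 100  98  92  84  84  94 108 117 124 132 133 135 133 135 134 134 134 129 121 113 107 105 101 102 102 104 104 104
184  92  99 100  99  92  87  93 106 119 128 132 134 133 132 129 130 131 133 134 135 129 127 121 111 102 101 103 105 104 103
185  97  99 101  99  98 101 110 123 131 131 125 121 117 114 111 110 108 114 122 128 129 133 132 123 113 104 102 104 103 102
186 102 102 102 101 105 113 125 132 130 119 110 104 106 103  98  92  86  89  99 114 123 129 135 134 123 111 104 101 103 103
187 101 102 103 103 109 122 131 130 119 107 103 107 111 111 106  99  86  77  79  96 112 124 131 137 135 124 110 102 102 103
188 103 101 103 107 118 128 129 121 108
[... 1244 characters left out ...]
  94  86  77  73  71  68  69  74  88 103 114 123 129 134 144 143 131 112 100 102
199  96  98 105 118 134 141 141 132 127 121 113 102  91  85  80  80  88  97 108 117 124 127 131 139 145 141 124 106 102 102
200 101 103 106 115 127 138 142 137 130 127 124 118 112 106 103 102 110 116 121 125 126 129 135 144 144 135 116 102 103 104
201 104 103 103 106 116 131 140 140 137 133 128 125 124 124 121 121 123 125 125 125 127 133 141 145 138 123 110 102 103 104
202 103 102 102 103 108 120 134 141 143 141 136 132 128 128 127 125 124 125 125 125 131 139 146 142 128 112 102 104 104 105
203 104 104 103 102 105 111 122 133 141 143 141 136 135 133 129 127 126 125 130 134 140 142 141 132 115 103 102 104 105 107
```

{"api": "servo_tool", "payload": {
  "rows": [
    {"ax": 0,"ay": 0,"az": 0,"tx": -0.005,"ty": -0.03,"tz": 0.2,"hand": 255},
    {"ax": 0,"ay": 0,"az": 0,"tx": 0,"ty": 0,"tz": 0,"hand": 255},
    {"ax": 0,"ay": 0,"az": 0,"tx": 0,"ty": 0,"tz": 0,"hand": 255}
  ]
}}

```text
clock: 12.5
tcp_pos: [0.4948, 0.169, 0.2281]
tcp_rot: [[0.996, -0.089, 0.001], [-0.089, -0.996, 0.001], [0.001, -0.001, -1.0]]
wrist_force: [0.2, -0.2, -0.5]
finger_gap: 0.0258
```

Run:
```python
from ringtool import *
snap('w12');relmeas(np.load('pics/w12.npz'));plan([.495,.1685,.216],-95.1,1)
```

```text
w12 [0.4948 0.169  0.2281] [[0.996, -0.0893, 0.0007], [-0.0893, -0.996, 0.0007], [0.0007, -0.0007, -1.0]] gap 0.025809444116500685 F [ 0.2 -0.2 -0.5] 12.5
top> 0.1045 1060 mean [ 28.66   0.31 118.42] encl [2.897e+01 2.000e-02] 15.76
top> 0.1085 814 mean [ 28.3    0.39 117.43] encl [28.25  0.29] 13.89
top> 0.1095 748 mean [ 28.     0.35 117.28] encl [28.04  0.63] 13.5
ring [27.63 -0.37] 21.98 z 104.7
tilt quadrants [np.float64(104.75), np.float64(104.68), np.float64(104.57)]
clock 12.55 total rv deg [-0.02  0.01 -0.03] dpos [ 0.0005 -0.0004 -0.0118]
0 t [0.011 0.007 0.236] a [-0.004  0.001 -0.005]
```

{"api": "servo_tool", "payload": {
  "rows": [
    {"ax": 0,"ay": 0,"az": 0,"tx": 0.01,"ty": 0.014,"tz": 0.06,"hand": 255},
    {"ax": 0,"ay": 0,"az": 0,"tx": 0,"ty": 0,"tz": 0.08,"hand": 255},
    {"ax": 0,"ay": 0,"az": 0,"tx": 0,"ty": 0,"tz": 0.04,"hand": 255},
    {"ax": 0,"ay": 0,"az": 0,"tx": 0,"ty": 0,"tz": 0,"hand": 255},
    {"ax": 0,"ay": 0,"az": 0,"tx": 0,"ty": 0,"tz": 0,"hand": 255}
  ]
}}

```text
clock: 13.05
tcp_pos: [0.495, 0.1677, 0.2178]
tcp_rot: [[0.996, -0.09, -0.0], [-0.09, -0.996, 0.0], [-0.0, -0.0, -1.0]]
wrist_force: [-0.1, 0.8, -0.9]
finger_gap: 0.0257
```

```bash
sed -i 's/(T\[...,2\]>115)/(T[...,2]>T0)/;s/def relmeas(f):/def relmeas(f,T0=115):/' ringtool.py
python3 - <<'E'
from ringtool import *
snap('w13');relmeas(np.load('pics/w13.npz'),90);plan([.495,.1685,.216],-95.1,1)
E
```

```text
w13 [0.495  0.1677 0.2178] [[0.9959, -0.09, -0.0005], [-0.09, -0.9959, 0.0002], [-0.0005, -0.0001, -1.0]] gap 0.025746582063894623 F [-0.1  0.8 -0.9] 13.05
top> 0.1045 1128 mean [ 28.59  -1.11 108.02] encl [28.32 -1.18] 15.61
top> 0.1085 893 mean [ 27.94  -1.12 107.19] encl [27.79 -1.24] 13.73
top> 0.1095 813 mean [ 27.77  -1.04 107.04] encl [27.63 -1.13] 13.41
ring [31.42 -0.33] 16.17 z 106.17
tilt quadrants [np.float64(105.41), np.float64(105.47), np.float64(105.84)]
clock 13.1 total rv deg [-0.01  0.03 -0.06] dpos [ 0.0001  0.0008 -0.0018]
0 t [-0.    -0.017  0.036] a [-0.001  0.005 -0.01 ]
```

{"api": "servo_tool", "payload": {
  "rows": [
    {"ax": 0,"ay": 0,"az": 0,"tx": 0,"ty": -0.013,"tz": 0.02,"hand": 255},
    {"ax": 0,"ay": 0,"az": 0,"tx": 0,"ty": 0,"tz": 0,"hand": 255},
    {"ax": 0,"ay": 0,"az": 0,"tx": 0,"ty": 0,"tz": 0.08,"hand": 255},
    {"ax": 0,"ay": 0,"az": 0,"tx": 0,"ty": 0,"tz": 0.08,"hand": 255},
    {"ax": 0,"ay": 0,"az": 0,"tx": 0,"ty": 0,"tz": 0,"hand": 255}
  ]
}}

```text
clock: 13.6
tcp_pos: [0.4953, 0.1685, 0.2085]
tcp_rot: [[0.996, -0.09, 0.001], [-0.09, -0.996, 0.0], [0.0, -0.0, -1.0]]
wrist_force: [0.7, -0.8, -1.4]
finger_gap: 0.026
```

Run:
```python
from ringtool import *
plan([.495,.1684,.208],-95.1,1);s=robot.get_state();print(s['wrist_force'],s['wrist_torque'])
snap('w14');relmeas(np.load('pics/w14.npz'),90)
```

```text
clock 13.6 total rv deg [-0.02 -0.03 -0.06] dpos [-0.0003 -0.0001 -0.0005]
0 t [-0.006  0.003  0.011] a [-0.004 -0.005 -0.01 ]
[ 0.7248907  -0.80734217 -1.37771791] [ 0.01979743  0.0093253  -0.00900285]
w14 [0.4953 0.1685 0.2085] [[0.9959, -0.09, 0.0005], [-0.09, -0.9959, 0.0004], [0.0005, -0.0004, -1.0]] gap 0.026001294915424796 F [ 0.7 -0.8 -1.4] 13.6
top> 0.1045 1226 mean [28.15 -0.14 98.87] encl [28.4   0.07] 15.49
top> 0.1085 961 mean [27.52 -0.32 97.96] encl [27.24 -0.19] 13.83
top> 0.1095 862 mean [27.37 -0.25 97.78] encl [27.17 -0.05] 13.29
ring [28.29 -0.41] 19.46 z 104.55
tilt quadrants [np.float64(104.67), np.float64(104.53), np.float64(104.48)]
```

{"api": "servo_tool", "payload": {
  "rows": [
    {"ax": 0,"ay": 0,"az": 0,"tx": -0.003,"ty": 0.002,"tz": 0.08,"hand": 255},
    {"ax": 0,"ay": 0,"az": 0,"tx": 0,"ty": 0,"tz": 0.08,"hand": 255},
    {"ax": 0,"ay": 0,"az": 0,"tx": 0,"ty": 0,"tz": 0.04,"hand": 255},
    {"ax": 0,"ay": 0,"az": 0,"tx": 0,"ty": 0,"tz": 0,"hand": 255},
    {"ax": 0,"ay": 0,"az": 0,"tx": 0,"ty": 0,"tz": 0,"hand": 255}
  ]
}}

```text
clock: 14.15
tcp_pos: [0.4952, 0.1684, 0.1976]
tcp_rot: [[0.996, -0.09, 0.0], [-0.09, -0.996, 0.0], [0.0, -0.0, -1.0]]
wrist_force: [-0.1, -0.7, -1.9]
finger_gap: 0.0259
```

```bash
cat >> ringtool.py <<'E'
def rw(f,c=(27.6,-.4)):
    """ring vs washer height by depth, tool frame"""
    T=wcloud(f)*1000;reg=np.zeros((400,640),bool);reg[100:230,260:390]=True
    r=np.hypot(T[...,0]-c[0],T[...,1]-c[1]);far=T[...,0]>c[0]-8
    R=reg&far&(r>18)&(r<26.5)&(abs(T[...,2]-104.5)<2.5);zw=f['pos'][2]*1000-70
    Wm=reg&far&(r>18)&(r<27)&(abs(T[...,2]-zw)<3.5)
    X=T[R];cc,rr=circ(X[:,:2]);print('ring n',R.sum(),'z',np.percentile(X[:,2],[10,50]).round(2),'c',cc.round(2),rr.round(2),'| washer n',Wm.sum(),'z',np.percentile(T[Wm][:,2],[50]).round(2),'expected',zw.round(2))
E
python3 - <<'E'
from ringtool import *
plan([.495,.1684,.192],-95.1,1);s=robot.get_state();print(s['wrist_torque'])
snap('w15');f=np.load('pics/w15.npz');relmeas(f,80);rw(f);rw(np.load('pics/w11.npz'));rw(np.load('pics/w12.npz'))
E
```

```text
clock 14.15 total rv deg [-0.03 -0.02 -0.06] dpos [-0.0002 -0.     -0.0056]
0 t [-0.004  0.001  0.112] a [-0.004 -0.003 -0.011]
[-0.00306141  0.01033189  0.03541132]
w15 [0.4952 0.1684 0.1976] [[0.9959, -0.09, 0.0004], [-0.09, -0.9959, 0.0004], [0.0003, -0.0004, -1.0]] gap 0.025860946177762377 F [-0.1 -0.7 -1.9] 14.15
top> 0.1045 1320 mean [28.41 -0.24 87.86] encl [28.17 -0.23] 15.37
top> 0.1085 1054 mean [27.67 -0.25 87.04] encl [27.43 -0.18] 13.76
top> 0.1095 958 mean [27.52 -0.21 86.89] encl [27.43 -0.18] 13.25
ring [27.36 -0.35] 21.81 z 104.7
tilt quadrants [np.float64(104.74), np.float64(104.59), np.float64(104.67)]
ring n 688 z [103.68 104.71] c [27.82 -0.34] 21.82 | washer n 495 z [127.64] expected 127.59
ring n 695 z [103.66 104.71] c [27.89 -0.34] 21.81 | washer n 518 z [168.88] expected 168.99
ring n 699 z [103.82 104.71] c [27.85 -0.35] 21.83 | washer n 510 z [157.71] expected 158.06
```

{"api": "servo_tool", "payload": {
  "rows": [
    {"ax": 0,"ay": 0,"az": 0,"tx": -0.002,"ty": 0,"tz": 0.08,"hand": 255},
    {"ax": 0,"ay": 0,"az": 0,"tx": 0,"ty": 0,"tz": 0.08,"hand": 255},
    {"ax": 0,"ay": 0,"az": 0,"tx": 0,"ty": 0,"tz": 0.05,"hand": 255},
    {"ax": 0,"ay": 0,"az": 0,"tx": 0,"ty": 0,"tz": 0,"hand": 255},
    {"ax": 0,"ay": 0,"az": 0,"tx": 0,"ty": 0,"tz": 0,"hand": 255}
  ]
}}

```text
clock: 14.7
tcp_pos: [0.4952, 0.1685, 0.1863]
tcp_rot: [[0.996, -0.09, 0.001], [-0.09, -0.996, 0.001], [0.001, -0.001, -1.0]]
wrist_force: [-0.1, 0.0, -1.6]
finger_gap: 0.0259
```

Run:
```python
from ringtool import *
plan([.495,.1684,.1827],-95.1,1);s=robot.get_state();print(s['wrist_torque'])
snap('w16');f=np.load('pics/w16.npz');relmeas(f,68);rw(f)
```

```text
clock 14.7 total rv deg [-0.03 -0.04 -0.07] dpos [-0.0002 -0.0001 -0.0036]
0 t [-0.004  0.002  0.072] a [-0.005 -0.006 -0.011]
[0.03364264 0.06113136 0.0267423 ]
w16 [0.4952 0.1685 0.1863] [[0.9959, -0.0901, 0.0007], [-0.0901, -0.9959, 0.0005], [0.0006, -0.0006, -1.0]] gap 0.025916011664990003 F [-0.1  0.  -1.6] 14.7
top> 0.1045 1459 mean [28.53 -0.25 76.6 ] encl [28.56 -0.37] 15.29
top> 0.1085 1150 mean [27.7  -0.26 75.75] encl [27.87 -0.4 ] 13.81
top> 0.1095 1039 mean [27.49 -0.27 75.59] encl [27.28 -0.19] 13.21
ring [56.06  0.58] 32.75 z 105.49
tilt quadrants [np.float64(nan), np.float64(107.96), np.float64(107.74)]
ring n 694 z [103.74 104.72] c [27.84 -0.35] 21.83 | washer n 487 z [116.57] expected 116.31
  return _methods._mean(a, axis=axis, dtype=dtype,
  ret = ret.dtype.type(ret / rcount)
```

{"api": "servo_tool", "payload": {
  "rows": [
    {"ax": 0,"ay": 0,"az": 0,"tx": -0.002,"ty": 0,"tz": 0.035,"hand": 255},
    {"ax": 0,"ay": 0,"az": 0,"tx": 0,"ty": 0,"tz": 0.03,"hand": 255},
    {"ax": 0,"ay": 0,"az": 0,"tx": 0,"ty": 0,"tz": 0,"hand": 255},
    {"ax": 0,"ay": 0,"az": 0,"tx": 0,"ty": 0,"tz": 0,"hand": 255}
  ]
}}

```text
clock: 15.15
tcp_pos: [0.4954, 0.1686, 0.1831]
tcp_rot: [[0.996, -0.09, 0.001], [-0.09, -0.996, 0.001], [0.001, -0.001, -1.0]]
wrist_force: [0.4, 0.4, -0.9]
finger_gap: 0.0263
```

Run:
```python
from ringtool import *
plan([.495,.1684,.1827],-95.1,1);s=robot.get_state();print(s['wrist_torque'])
snap('w17');f=np.load('pics/w17.npz');rw(f)
q,d=optics.grab_frame('scene');t,_=optics.grab_frame('top')
p=f['p'];cv2.imwrite('pics/w17c.png',np.hstack([cv2.resize(p[110:260,240:405,::-1],(420,382),interpolation=2),cv2.resize(q[150:235,265:350,::-1],(382,382),interpolation=2)])[:,:800])
```

```text
clock 15.15 total rv deg [-0.05 -0.07 -0.07] dpos [-0.0004 -0.0002 -0.0004]
0 t [-0.007  0.004  0.008] a [-0.008 -0.012 -0.012]
[0.01587341 0.01373438 0.02269111]
w17 [0.4954 0.1686 0.1831] [[0.9959, -0.0901, 0.0013], [-0.0901, -0.9959, 0.0007], [0.0013, -0.0008, -1.0]] gap 0.026258943164302533 F [ 0.4  0.4 -0.9] 15.15
ring n 693 z [103.74 104.72] c [27.85 -0.34] 21.84 | washer n 515 z [113.46] expected 113.1
```

View pics/w17c.png

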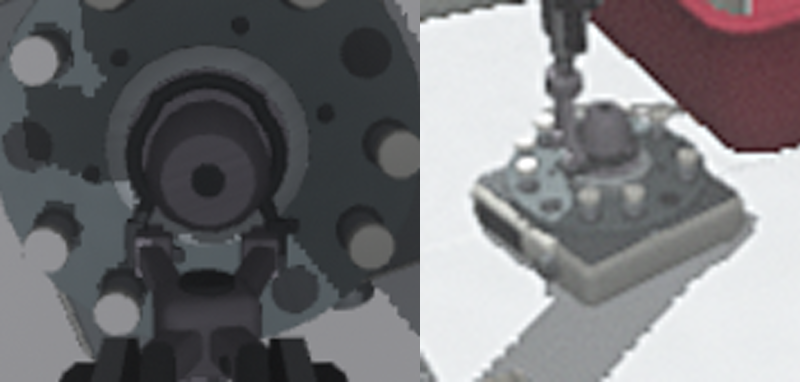

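The ring encircles the spindle just above the washer and clears the tubes. I'll trim down half a millimetre, check the hold, and hand in.

{"api": "servo_tool", "payload": {
  "rows": [
    {"ax": 0,"ay": 0,"az": 0,"tx": -0.003,"ty": 0.002,"tz": 0.012,"hand": 255},
    {"ax": 0,"ay": 0,"az": 0,"tx": 0,"ty": 0,"tz": 0,"hand": 255},
    {"ax": 0,"ay": 0,"az": 0,"tx": 0,"ty": 0,"tz": 0,"hand": 255},
    {"ax": 0,"ay": 0,"az": 0,"tx": 0,"ty": 0,"tz": 0,"hand": 255}
  ]
}}

```text
clock: 15.7
tcp_pos: [0.4953, 0.1685, 0.1827]
tcp_rot: [[0.996, -0.09, 0.002], [-0.09, -0.996, 0.001], [0.002, -0.001, -1.0]]
wrist_force: [1.1, -0.7, -1.5]
finger_gap: 0.026
```

Run:
```python
from ringtool import *
snap('w18');f=np.load('pics/w18.npz');rw(f)
snap('w19');f=np.load('pics/w19.npz');rw(f)
T=wcloud(f)*1000;z=(T/1000@f['rot'].T+f['pos'])[...,2]
q=T[125:215,280:360][(z[125:215,280:360]>.1092)&(z[125:215,280:360]<.1125)&(T[125:215,280:360,0]>12)];print('spindle top',q.mean(0).round(2))
if abs(f['pos'][2]-.1825)<.0015: print(robot.close_job())
```

```text
w18 [0.4953 0.1685 0.1827] [[0.9959, -0.0902, 0.0017], [-0.0902, -0.9959, 0.0007], [0.0016, -0.0008, -1.0]] gap 0.025990302079799268 F [ 1.1 -0.7 -1.5] 15.7
ring n 694 z [103.67 104.64] c [27.86 -0.3 ] 21.81 | washer n 516 z [113.01] expected 112.66
w19 [0.4953 0.1685 0.1827] [[0.9959, -0.0902, 0.0018], [-0.0902, -0.9959, 0.0007], [0.0017, -0.0009, -1.0]] gap 0.02559685014343124 F [-0.2  0.5 -1.1] 15.75
ring n 687 z [103.66 104.68] c [27.85 -0.34] 21.81 | washer n 518 z [113.05] expected 112.68
spindle top [27.48 -0.14 71.97]
the job is handed in; nothing more can be done
None
```

The job is handed in at about 15.8 s on the clock. The arm drew the pliers out of the stand, spread and lifted the ring with them, and lowered it over the spindle. It is still holding there, fully squeezed.

**Last checks**
- **Centring:** the ring's fitted centre is within about 0.4 mm of the spindle axis, and its mid-wire radius is 21.8 mm, so it is still spread.
- **Height:** the ring's top reads about 8.4 mm above the washer, which puts its centre near 76 mm. That is inside the groove with about 3 mm of clearance under it.
- **Grip and force:** the finger gap is steady at about 26 mm. The vertical wrist force (about -1 N) is no more than the weight of the pliers, so nothing is pressing on the washer.

**Disagreements**
- **Finger gap:** it settled at 26 mm rather than the 28 mm stated for the fully squeezed handles. I put this down to pad give and did not check it further.
- **Squeezing at the worktop:** the tool rose about 2.4 mm, so the jaw tips probably touched the worktop lightly. The force reading stayed under 3 N.
- **Depth readings:** the wrist camera and the arm pose disagreed by about 0.4 mm on the washer height.
- **Other objects:** I saw nothing disturbed in the views I took, but I did not measure the bystanders again at the end.

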